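# Clear the test set's quick-lock adapters and pack the adapter case

### The arm

A 7-joint arm with a two-finger parallel gripper is mounted at the origin on the work surface. World frame = base frame: x ahead of the robot, y to its left, z up, the work surface at z = 0. Lengths are in m, angles in rad, forces in N, time in s.
With the tool pointing down it reaches from about 0.4 to 0.875 m from the base axis. Payload 19.3 kg.
Tool frame: the origin (TCP) lies on the centre line of the jaws, within the pads' length; the fingertips stand 14 mm ahead of it and the grasp point (between the pads) lies 5 mm behind it; x points along the fingers, y is the direction in which the jaws open and shut, and the axes are right-handed (so a half turn about x gives the same grasp; the last joint's range is limited). The gripper opens to 85 mm and grips with 20 to 120 N. Pads are 22 mm wide; open, the fingers measure 114 mm over their backs; the gripper's body (76 mm by 85 mm) begins 54 mm behind the grasp point. The pads swing forward as they close: fully open they stand 13 mm farther back than shut.
Start: joints at [1.148, 0.521, -0.036, 1.599, 0.021, 1.021, -0.113], TCP at [0.216, -0.587, 0.245] pointing down, gripper open.
Joint ranges: [-2.91, 2.91], [-0.3, 2.13], [-1.5, 1.42], [0.17, 2.43], [-1.26, 4.41], [0.16, 1.93], [-2.52, 2.52]. Speed limits (rad/s): [1.89, 1.89, 2.39, 2.39, 3.01, 3.01, 3.01].

### API

Orientations are given as [roll, pitch, yaw] about the fixed x, y, z axes, in that order (R = Rz(yaw) Ry(pitch) Rx(roll)).
In Python, from workcell import monitor, optics, bot gives the robot as it stands.
- The arm moves only by the tool arm_command, never from a script. Its arguments are lists of equal length, an entry for each row: "delta_pos": the shift along the tool's x, y, z as a fraction of full scale, a list of three; "rotation": the turn, a rotation vector about the tool's x, y, z as a fraction of full scale, a list of three. In form: {"delta_pos": [[dx, dy, dz], ...], "rotation": [[wx, wy, wz], ...]}. A call has 1 to 10 rows; each row shifts and turns the pose as measured when the row begins, along the tool's axes as they then stand; what a row does not reach is not made up. Full scale, the value 1, is 30 mm for a shift and 6 degrees for a turn. A row lasts 1/10 s, in which the tool goes at most 50 mm and 8.59 degrees, less where a joint would pass 70% of its speed; a pose out of reach is approached as far as the arm can. A call with a number of a shift or a turn outside -1 to 1 is refused whole. A call with a gripper value outside its range is refused whole. "gripper" is the closure, from -1 (fully open) to 1 (shut), so that 0 is half open, set as the call begins (left out, the last holds). The fingers move at their own pace and stop on an object; "grip_force" is the grip in N (left out, the last holds). Time passes only in rows, so rows that do not move let the fingers close. It gives the time, the measured TCP pose, the force and the opening at its end, in the units of the state.
- monitor.observe(): the state, without advancing time (a new reading comes with each control period).
- optics.grab_frame(name): name is "scene" or "top" or "wrist"; returns the picture (480x640x3 uint8, red, green, blue); there is no depth.
- optics.camera_params(name): a dict with "fx", "fy", "cx", "cy" (pixels), "origin" and "rotation" of the camera in the world. Camera axes: x right, y down, z forward; pixel columns grow to the right and rows downward; lengths in m; the calibration is good to about 2 mm. A picture is of the moment at which its call begins: read the wrist's pose just before it. camera_params takes no time and is no camera call; for the wrist camera it gives the pose at the moment of the call.
- bot.job_done(): hands the job in, once; it reports no verdict.
The state is a dict: "clock": time; "qpos": joint angles; "qd": joint speeds; "joint_efforts": joint torques, N m; "position": TCP position; "tool_rot": TCP orientation; "force": force on the tool from outside, world axes, zero at the start; "moment": the same for the moment, N m; "grip_width": finger opening in m.
Only numpy, scipy, OpenCV 4.12 (cv2) and the standard library are available. Lean on these libraries where they do the work, as an engineer would, in place of code of your own. Each camera call takes 0.05 s, during which the arm holds its last target. There are 200 camera calls.

### The job

Clear the RF test set: for every adapter still locked in its ports, pull the port's sprung collar back towards the panel until the plug lets go, draw the adapter out and lay it flat and fully home in its own recess of the adapter case. When all of them are in, put the clear lid on the case and press it down until both catches snap over it; leave the other things on the bench where they are.

Things in the scene. Friction and masses are not known exactly. Their poses are not given: they have to be found in the camera images.
- port_1 (a point): centre of the mouth of port 1 of the RF test set, a fixed grey box 420 mm wide, 200 deep, top 92 mm above the bench. Its white front panel has four quick-lock ports in a row, 86 mm apart, axes level, 55 mm above the bench. Axes of the point: +x into the box, so the port sticks out along -x; z up. What is told under one port or collar is true of all.
- port_2 (a point): centre of the mouth of port 2 (axes as port_1). A port is a dark steel tube 24 mm across that sticks 52 mm out of the panel, with a keyed square bore 17 mm wide; its sprung collar sits round the tube.
- port_3 (a point): centre of the mouth of port 3 (axes as port_1). A locked adapter has its plug 42 mm deep in the bore: its origin lies 44 mm out from the mouth (along -x) on the axis, its +x along the port's +x, branches level. Jaws hold its neck: it cannot be drawn out until the collar is pulled back. A port may be empty.
- port_4 (a point): centre of the mouth of port 4 (axes as port_1). Once let go, a spring plunger pushes the plug out by 9 to 10 mm (origin 53 to 54 mm from the mouth, drooping up to 2 degrees) and it stays there, loose: it draws out level with under 5 N and is clear of the bore after another 33 mm.
- collar_1 (a joint): travel (m) of port 1's collar: 0 forward (rest), 0.009 pulled right back towards the panel, a hard stop; the jaws let go at about 0.0065. Spring 3.3 N at rest, 6 N right back.
- collar_2 (a joint): travel (m) of port 2's collar. A collar is an aluminium ring with orange rims, 32 mm across, 26 mm long, its centre on the axis 19 mm in from the mouth (along +x) at rest. Pinch it from above across its diameter and push it along +x.
- collar_3 (a joint): travel (m) of port 3's collar. When a plug has been let go the collar stays back at about 0.0055 by itself (the jaws ride on the nose), so it can be released; it springs forward to 0 once the adapter is drawn out.
- collar_4 (a joint): travel (m) of port 4's collar; as the others.
- tee: brass T adapter; None if absent. Origin on the plug's axis at the branch, +x along the plug to its tip. Along x: square stem 18 x 18 mm to x = 44 (pinch it across y between 10 and 44), 16 mm land to 64, 8 mm neck to 70, 16 mm nose to 86, all centred on the axis (lying flat, the origin is 9 mm up). Cross bar 18 x 64 x 18 mm along y, centred on the origin. About 160 g.
- elbow: steel right-angle adapter; None if absent. Same plug, stem, origin and axes as the tee; in place of the cross bar one arm, 18 mm square, towards +y only (y from -9 to 40). About 160 g.
- straight: copper-coloured straight adapter; None if absent. Same plug, stem, origin and axes as the tee; in place of the cross bar a head 24 x 30 x 18 mm (x from -22 to 2, y from -15 to 15). About 160 g.
- load: black finned dummy load; None if absent. Same plug, stem, origin and axes as the tee; in place of the cross bar a finned block 32 x 44 x 18 mm (x from -30 to 2, y from -22 to 22). About 160 g.
- case: adapter case, fixed: blue open box 140 (x) x 210 (y) mm, walls 4 mm, rim 38 mm high. Origin: centre of the underside. A grey insert (top 17 mm) has a yellow-floored recess (floor 5 mm up) per adapter, its outline plus 2 mm play: each fits one place and way round. Beside each stem (adapter x 12 to 42) black finger hollows 20 mm wide go down to the floor. Seated ones stand 6 mm proud.
- home_tee (a point): where the tee's origin lies when it is home in its recess, 14 mm above the bench (axes as the case). Its plug then points along the case's +x.
- home_elbow (a point): where the elbow's origin lies when it is home in its recess, 14 mm above the bench (axes as the case). Its plug then points along the case's -x.
- home_straight (a point): where the straight adapter's origin lies when it is home in its recess, 14 mm above the bench (axes as the case). Its plug then points along the case's -x.
- home_load (a point): where the load's origin lies when it is home in its recess, 14 mm above the bench (axes as the case). Its plug then points along the case's +x.
- home_lid (a point): where the lid's origin lies when it is fully down, 26 mm above the bench (axes as the case; either way round). On the middle of each y end of the case stands an orange sprung catch, 48 mm high, that reaches 2 mm over the lid's edge. A lid just set on rests on them 4 mm high and snaps under them when its grip is pressed down with about 11 N.
- lid: clear loose lid, 140 (x) x 210 (y) mm, 220 g, on the bench right way up. Origin: centre of the underside of its locating lip, which is 12 mm deep, enters the case with 1.2 to 1.5 mm play and has a rounded lower edge. Plate 12 to 16 mm above the origin; on its centre a blue grip block 14 (x) x 60 (y) x 30 mm, top 46 mm above the origin.
- multimeter: yellow multimeter, 150 x 85 x 38 mm, loose, not part of the job, to be left where it is. Origin: centre of the underside.
- spool: pink solder spool, 56 mm across, 40 mm high, loose, not part of the job, to be left where it is. Origin: centre of the underside.
- tape: black tape roll, 90 mm across, 18 mm high, loose, not part of the job, to be left where it is. Origin: centre of the underside.
- remote: black remote control, 150 x 45 x 20 mm, loose, not part of the job, to be left where it is. Origin: centre of the underside.
- screwdriver: red screwdriver, 180 mm long, loose, not part of the job, to be left where it is. Origin: centre of the underside.

How it is judged:
By the outcome, as a careful person would: the job done as asked, in the order asked, and still so for the second after the job is handed in, with the robot touching nothing.
Of tee, elbow, straight, load only 3 to 4 are there at a start; the rules pass over those that are not, and their reading is None.
At some moment in a run one of lid may be knocked a few centimetres aside while the robot is not near it.
Once in a run the grip may slacken for a moment while it holds something.
It also fails if it takes over 210 s, if anything falls off the work surface, if the arm or the gripper's body presses on something with over 40 N, if the wrist force passes 120 N, or if a joint passes its speed limit or range.

## Working session

There is one attempt and no reset: what is moved stays moved. The work goes in short steps, Python scripts to look and compute and a tool call to move; the robot and the scene stay as the last step left them, time stands still between calls to the robot, and variables do not carry over. Pictures are saved under pics/ and viewed, about 12 in all and at most 16, crops included, and the job is handed in when it is done.

Besides the shell and the picture viewer there is one more tool, called after ">>>" in YAML: its name, and indented under it one key for each argument. arm_command: Moves the arm, as the interface text tells. Its arguments: {"type":"object","properties":{"delta_pos":{"type":"array","items":{"type":"array","items":{"type":"number"}}},"rotation":{"type":"array","items":{"type":"array","items":{"type":"number"}}},"gripper":{"type":"number"},"grip_force":{"type":"number"}},"required":["delta_pos","rotation"]}

```bash
ls; mkdir -p pics; python3 - <<'E'
from workcell import monitor, optics, bot
import cv2,numpy as np
s=monitor.observe(); print(s)
for n in("scene","top"):
    print(n,optics.camera_params(n)); im=optics.grab_frame(n); cv2.imwrite(f"pics/{n}0.png",im[:,:,::-1])
E
```

```text
pics
{'clock': 0.0, 'qpos': array([ 1.14781471,  0.52203093, -0.03631849,  1.60001167,  0.02121678,
        1.02107949, -0.11277876]), 'qd': array([-0.00080069,  0.00178929, -0.00019535, -0.00022841, -0.00039512,
       -0.00058776,  0.00190274]), 'joint_efforts': array([-2.11577157e-03, -9.27114487e+01,  1.97871119e+00, -3.69935739e+01,
        1.77650212e-02,  8.17100750e-03,  5.44948534e-05]), 'position': array([ 0.21578995, -0.58622405,  0.24471397]), 'tool_rot': array([-1.4833832 ,  1.56965232,  2.01100346]), 'force': array([-0.11527549,  0.38193189,  0.78402322]), 'moment': array([ 1.13348640e-02, -1.69564452e-02,  3.55662980e-06]), 'grip_width': 0.08531462679988973}
scene {'fx': 521.984499101198, 'fy': 521.984499101198, 'cx': 315.8171033036835, 'cy': 236.29092345440577, 'origin': array([ 0.93270625, -0.7592482 ,  1.04449614]), 'rotation': array([-2.472293  ,  0.00437336,  0.52062703])}
top {'fx': 478.5305217595443, 'fy': 478.5305217595443, 'cx': 319.69781359065956, 'cy': 234.2626318772776, 'origin': array([ 0.45234764, -0.10924776,  0.97698333]), 'rotation': array([-3.05666635,  0.02346184, -1.55907698])}
```

View pics/scene0.png

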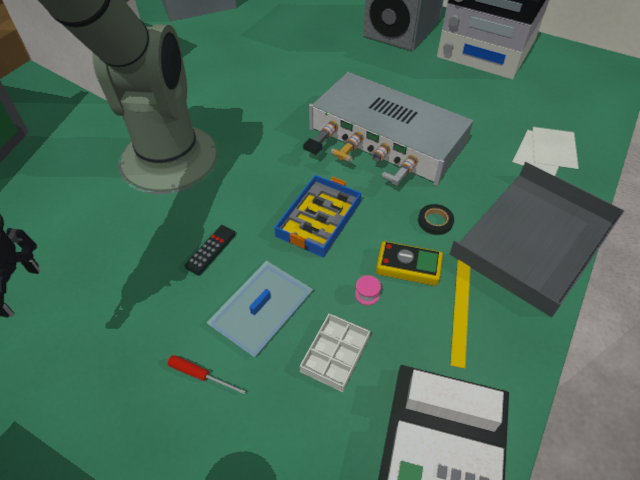

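View pics/top0.png

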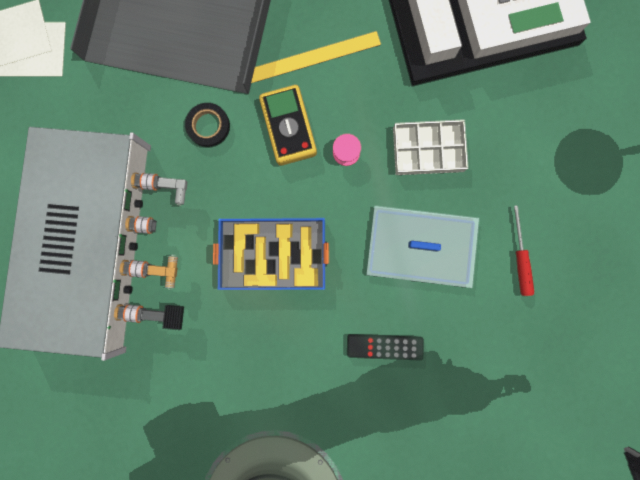

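The top view has image up as world +x and image right as world -y. I can see the elbow, tee and load locked in ports and one empty port. I'll zoom in for exact pixels.

```bash
cat > h.py <<'E'
from workcell import monitor, optics, bot
import cv2,numpy as np
from scipy.spatial.transform import Rotation as Ro
def rot(a): return Ro.from_euler('xyz',a)
def cam(n):
    c=optics.camera_params(n); return c
def unp(c,u,v,z):
    d=rot(c['rotation']).apply([(u-c['cx'])/c['fx'],(v-c['cy'])/c['fy'],1]); o=c['origin']
    return o+d*(z-o[2])/d[2]
def prj(c,p):
    q=rot(c['rotation']).inv().apply(np.array(p)-c['origin']); return q[...,0]/q[...,2]*c['fx']+c['cx'],q[...,1]/q[...,2]*c['fy']+c['cy']
def crop(im,x0,y0,w,h,k,name):
    c=cv2.resize(im[y0:y0+h,x0:x0+w],None,fx=k,fy=k,interpolation=cv2.INTER_CUBIC)[:,:,::-1].copy()
    for x in range(-(-x0//20)*20,x0+w,20): cv2.putText(c,str(x),(int((x-x0)*k),10),0,.35,(255,255,255),1); cv2.line(c,(int((x-x0)*k),12),(int((x-x0)*k),18),(255,255,255),1)
    for y in range(-(-y0//20)*20,y0+h,20): cv2.putText(c,str(y),(0,int((y-y0)*k)+4),0,.35,(255,255,255),1); cv2.line(c,(24,int((y-y0)*k)),(30,int((y-y0)*k)),(255,255,255),1)
    cv2.imwrite(name,c)
E
python3 - <<'E'
from h import *
im=cv2.imread('pics/top0.png')[:,:,::-1]
crop(im,90,120,160,240,2.5,'pics/t.png'); a=cv2.imread('pics/t.png')
crop(im,200,200,140,110,2.8,'pics/t.png'); b=cv2.imread('pics/t.png')
crop(im,360,200,130,100,2.8,'pics/t.png'); d=cv2.imread('pics/t.png')
o=np.zeros((600,800,3),np.uint8); o[:600,:400]=a; o[:308,400:792]=b; o[310:590,400:764]=d
cv2.imwrite('pics/crop0.png',o)
E
```

```text
(no output)
```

View pics/crop0.png

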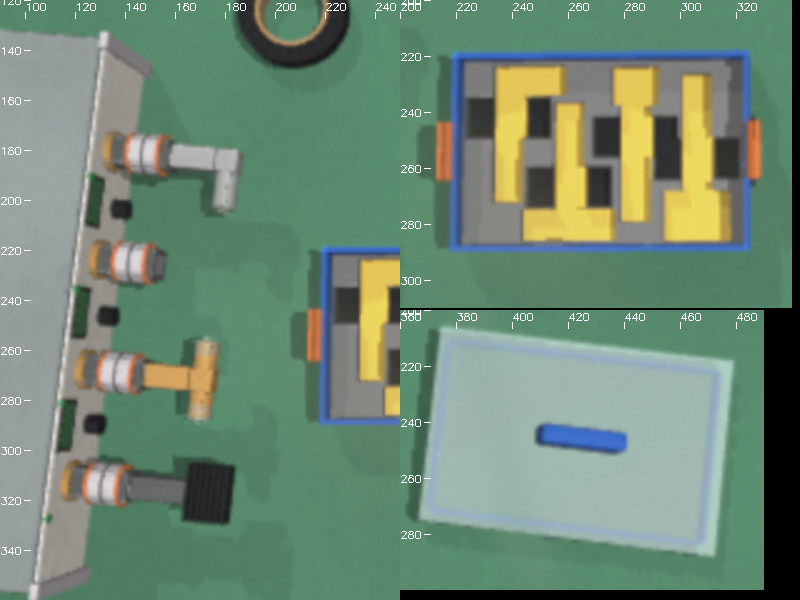

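```bash
python3 - <<'E'
from h import *
np.set_printoptions(precision=4,suppress=True)
c=cam('top')
def P(cx,cy,ox,oy,k,z): return unp(c,ox+(cx+.5)/k-.5,oy+(cy+.5)/k-.5,z)
A=lambda x,y,z:P(x,y,90,120,2.5,z)
print('elbow stem',A(172,156,.064),'corner',A(227,160,.064), 'armend',A(225,211,.064))
print('tee stem',A(146,375,.064),'origin',A(203,379,.064),'ends',A(207,340,.064),A(200,420,.064))
print('load stem',A(132,486,.064),'blk',[A(*p,.064)[:2] for p in((187,461),(235,465),(229,525),(182,519))])
for n,p in dict(e=(147,155),m=(130,262),t=(112,373),l=(103,484)).items(): print('collar',n,A(*p,.071))
print('panel top edge',A(104,35,.092),A(38,588,.092))
B=lambda x,y,z:P(x-400,y,200,200,2.8,z)
q=[B(*p,.038) for p in((452,53),(749,53),(749,250),(452,250))];print('case rim',*q,np.mean(q,0),'len',np.linalg.norm(q[0]-q[1]),np.linalg.norm(q[1]-q[2]))
D=lambda x,y,z:P(x-400,y-310,360,200,2.8,z)
q=[D(*p,.016) for p in((441,328),(733,361),(715,555),(421,518))];print('lid',*q,np.mean(q,0),'len',np.linalg.norm(q[0]-q[1]),np.linalg.norm(q[1]-q[2]))
print('grip',D(545,430,.046),D(627,441,.046))
R=rot(monitor.observe()['tool_rot']).as_matrix();print(R)
w=cam('wrist');print(w); 
s=monitor.observe(); print('cam in tool',R.T@(w['origin']-s['position']),R.T@rot(w['rotation']).as_matrix())
E
```

```text
elbow stem [0.6288 0.2285 0.064 ] corner [0.626  0.1852 0.064 ] armend [0.5859 0.1853 0.064 ]
tee stem [0.4584 0.2417 0.064 ] origin [0.4558 0.1975 0.064 ] ends [0.4857 0.1956 0.064 ] [0.4246 0.1986 0.064 ]
load stem [0.3739 0.2489 0.064 ] blk [array([0.3934, 0.2074]), array([0.3908, 0.1705]), array([0.3457, 0.1734]), array([0.3497, 0.2095])]
collar e [0.6281 0.2455 0.071 ]
collar m [0.5447 0.2551 0.071 ]
collar t [0.4595 0.2653 0.071 ]
collar l [0.3757 0.2684 0.071 ]
panel top edge [0.7166 0.2743 0.092 ] [0.3013 0.3044 0.092 ]
case rim [0.5613 0.1155 0.038 ] [ 0.5632 -0.095   0.038 ] [ 0.4251 -0.0966  0.038 ] [0.4225 0.1114 0.038 ] [0.493  0.0088 0.038 ] len 0.21059472367069165 0.1381079702614585
lid [ 0.5921 -0.1955  0.016 ] [ 0.57   -0.4042  0.016 ] [ 0.4316 -0.3893  0.016 ] [ 0.4553 -0.1815  0.016 ] [ 0.5122 -0.2926  0.016 ] len 0.20991927588572803 0.13919340447744197
grip [ 0.517  -0.2649  0.046 ] [ 0.5099 -0.3213  0.046 ]
[[-0.0004  0.3455 -0.9384]
 [ 0.0009 -0.9384 -0.3455]
 [-1.     -0.001   0.0001]]
{'fx': 417.48204908356905, 'fy': 417.48204908356905, 'cx': 325.69215342532516, 'cy': 236.54702500141843, 'origin': array([ 0.2942, -0.5573,  0.3733]), 'rotation': array([ 2.8131,  0.0012, -1.2185])}
cam in tool [-0.1286 -0.0002 -0.0835] [[ 0.0003 -0.3225  0.9466]
 [ 1.     -0.0004 -0.0004]
 [ 0.0005  0.9466  0.3225]]
```

```bash
cat >> h.py <<'E'
def Rt(zdeg):  # tool pointing down, tool z axis at world heading zdeg
    a=np.radians(zdeg); z=np.array([np.cos(a),np.sin(a),0]); x=np.array([0,0,-1.]); return Ro.from_matrix(np.stack([x,np.cross(z,x),z],1))
def plan(wps,gain=1.0,step=.03):
    s=monitor.observe(); p=s['position']; r=rot(s['tool_rot']); rows=[]
    print('from',p.round(4),'zhead',np.degrees(np.arctan2(*r.as_matrix()[[1,0],2])).round(2),'j',s['qpos'].round(2),'F',s['force'].round(1),'w',s['grip_width'].round(4),'t',s['clock'].round(2))
    for q,zd in wps:
        q=np.array(q);T=Rt(zd); rv=(r.inv()*T).as_rotvec()
        n=int(np.ceil(max(np.linalg.norm(q-p)/step,np.abs(np.degrees(rv)).max()/6-.02,1)-1e-6))
        for i in range(n):
            d=r.inv().apply((q-p)/n); rows.append((d/.03,np.degrees(rv)/n/6)); r=r*Ro.from_rotvec(rv/n)
        p=q
    for k in range(0,len(rows),10):
        f=lambda L:'['+','.join('['+','.join('%g'%(round(float(v),3)+0) for v in a)+']' for a in L)+']'
        print('D',f([a for a,b in rows[k:k+10]]));print('R',f([b for a,b in rows[k:k+10]]))
E
python3 -c "
from h import *
plan([((.42,-.3,.28),-120),((.5,.16,.30),-94.3)])"
```

```text
Traceback (most recent call last):
  File "h.py", line 21, in plan
    print('from',p.round(4),'zhead',np.degrees(np.arctan2(*r.as_matrix()[[1,0],2])).round(2),'j',s['qpos'].round(2),'F',s['force'].round(1),'w',s['grip_width'].round(4),'t',s['clock'].round(2))
                                                                                                                                                ^^^^^^^^^^^^^^^^^^^^^
AttributeError: 'float' object has no attribute 'round'
```

```bash
sed -i "s/s\['grip_width'\].round(4)/round(s['grip_width'],4)/;s/s\['clock'\].round(2)/round(s['clock'],2)/;s/round(float(v),3)+0/round(float(v),2)+0/" h.py
python3 -c "
from h import *
plan([((.42,-.3,.28),-120),((.5,.16,.30),-94.3)])"
```

```text
from [ 0.2158 -0.5863  0.2448] zhead -159.79 j [ 1.15  0.52 -0.04  1.6   0.02  1.02 -0.11] F [ 0.9 -0.1 -0.6] w 0.0855 t 0.1
D [[-0.1,-0.55,-0.81],[-0.1,-0.5,-0.84],[-0.1,-0.45,-0.87],[-0.1,-0.4,-0.89],[-0.1,-0.35,-0.91],[-0.1,-0.3,-0.93],[-0.1,-0.24,-0.95],[-0.1,-0.19,-0.96],[-0.1,-0.13,-0.97],[-0.1,-0.08,-0.97]]
R [[-0.55,0,0],[-0.55,0,0],[-0.55,0,0],[-0.55,0,0],[-0.55,0,0],[-0.55,0,0],[-0.55,0,0],[-0.55,0,0],[-0.55,0,0],[-0.55,0,0]]
D [[-0.1,-0.02,-0.98],[-0.1,0.04,-0.98],[-0.04,-0.33,-0.91],[-0.04,-0.31,-0.92],[-0.04,-0.28,-0.93],[-0.04,-0.26,-0.94],[-0.04,-0.23,-0.95],[-0.04,-0.2,-0.95],[-0.04,-0.18,-0.96],[-0.04,-0.15,-0.96]]
R [[-0.55,0,0],[-0.55,0,0],[-0.27,0,0],[-0.27,0,0],[-0.27,0,0],[-0.27,0,0],[-0.27,0,0],[-0.27,0,0],[-0.27,0,0],[-0.27,0,0]]
D [[-0.04,-0.12,-0.96],[-0.04,-0.1,-0.97],[-0.04,-0.07,-0.97],[-0.04,-0.04,-0.97],[-0.04,-0.01,-0.97],[-0.04,0.01,-0.97],[-0.04,0.04,-0.97],[-0.04,0.07,-0.97]]
R [[-0.27,0,0],[-0.27,0,0],[-0.27,0,0],[-0.27,0,0],[-0.27,0,0],[-0.27,0,0],[-0.27,0,0],[-0.27,0,0]]
```

>>> arm_command:
  delta_pos:
    - [-0.1,-0.55,-0.81]
    - [-0.1,-0.5,-0.84]
    - [-0.1,-0.45,-0.87]
    - [-0.1,-0.4,-0.89]
    - [-0.1,-0.35,-0.91]
    - [-0.1,-0.3,-0.93]
    - [-0.1,-0.24,-0.95]
    - [-0.1,-0.19,-0.96]
    - [-0.1,-0.13,-0.97]
    - [-0.1,-0.08,-0.97]
  rotation:
    - [-0.55,0,0]
    - [-0.55,0,0]
    - [-0.55,0,0]
    - [-0.55,0,0]
    - [-0.55,0,0]
    - [-0.55,0,0]
    - [-0.55,0,0]
    - [-0.55,0,0]
    - [-0.55,0,0]
    - [-0.55,0,0]

```text
clock: 1.1
position: [0.3867, -0.3391, 0.2725]
tool_rot: [-1.595, 1.564, 2.491]
force: [0.7, -0.4, -0.2]
grip_width: 0.0856
```

>>> arm_command:
  delta_pos:
    - [-0.1,-0.02,-0.98]
    - [-0.1,0.04,-0.98]
    - [-0.04,-0.33,-0.91]
    - [-0.04,-0.31,-0.92]
    - [-0.04,-0.28,-0.93]
    - [-0.04,-0.26,-0.94]
    - [-0.04,-0.23,-0.95]
    - [-0.04,-0.2,-0.95]
    - [-0.04,-0.18,-0.96]
    - [-0.04,-0.15,-0.96]
  rotation:
    - [-0.55,0,0]
    - [-0.55,0,0]
    - [-0.27,0,0]
    - [-0.27,0,0]
    - [-0.27,0,0]
    - [-0.27,0,0]
    - [-0.27,0,0]
    - [-0.27,0,0]
    - [-0.27,0,0]
    - [-0.27,0,0]

```text
clock: 2.1
position: [0.4566, -0.0481, 0.2884]
tool_rot: [-1.864, 1.561, 2.58]
force: [-0.2, -0.1, 0.1]
grip_width: 0.0849
```

>>> arm_command:
  delta_pos:
    - [-0.04,-0.12,-0.96]
    - [-0.04,-0.1,-0.97]
    - [-0.04,-0.07,-0.97]
    - [-0.04,-0.04,-0.97]
    - [-0.04,-0.01,-0.97]
    - [-0.04,0.01,-0.97]
    - [-0.04,0.04,-0.97]
    - [-0.04,0.07,-0.97]
  rotation:
    - [-0.27,0,0]
    - [-0.27,0,0]
    - [-0.27,0,0]
    - [-0.27,0,0]
    - [-0.27,0,0]
    - [-0.27,0,0]
    - [-0.27,0,0]
    - [-0.27,0,0]

```text
clock: 2.9
position: [0.4878, 0.1918, 0.2983]
tool_rot: [-1.905, 1.56, 2.773]
force: [-0.0, -0.1, 0.5]
grip_width: 0.0855
```

```bash
python3 - <<'E'
from h import *
plan([])
w=cam('wrist'); im=optics.grab_frame('wrist'); w2=cam('wrist'); print(w['origin'],w2['origin'])
import pickle; pickle.dump(w,open('w1.pkl','wb')); cv2.imwrite('pics/w1raw.png',im[:,:,::-1]); crop(im,0,0,640,480,1.25,'pics/w1.png')
E
```

```text
from [0.4878 0.1918 0.2983] zhead -91.95 j [ 0.    0.36 -0.63  1.77  0.23  1.09 -0.74] F [-0.  -0.1  0.5] w 0.0855 t 2.9
[0.49233117 0.27467305 0.42710743] [0.49158203 0.27926806 0.42764766]
```

View pics/w1.png

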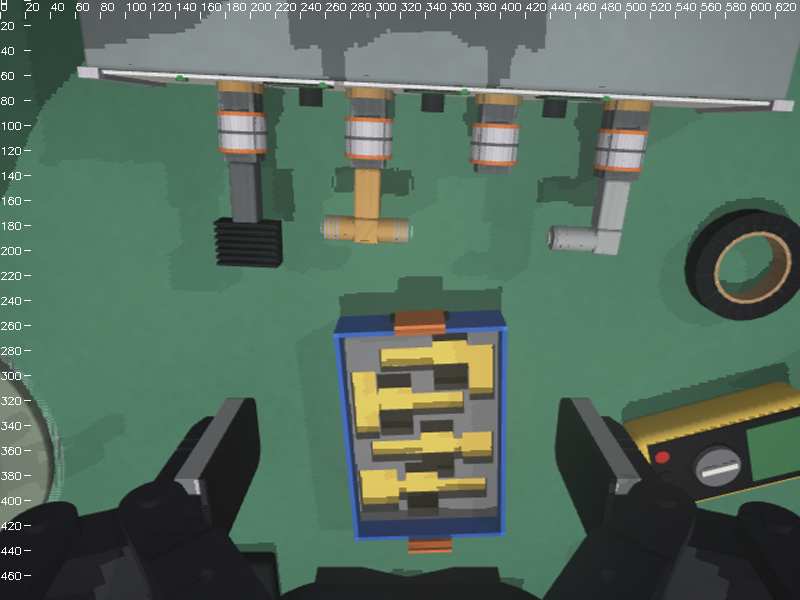

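```bash
python3 - <<'E'
from h import *
plan([])
w=cam('wrist'); im=optics.grab_frame('wrist'); w2=cam('wrist'); print(w['origin'],w2['origin'])
import pickle; pickle.dump(w,open('w1.pkl','wb')); cv2.imwrite('pics/w1raw.png',im[:,:,::-1])
crop(im,160,50,370,170,2.16,'pics/t.png'); a=cv2.imread('pics/t.png')[:, :800]
crop(im,255,235,170,215,2.7,'pics/t.png'); b=cv2.rotate(cv2.imread('pics/t.png'),cv2.ROTATE_90_CLOCKWISE)
cv2.imwrite('pics/w1a.png',a); cv2.imwrite('pics/w1b.png',b); print(a.shape,b.shape)
E
```

```text
from [0.4876 0.1968 0.2986] zhead -91.6 j [-0.    0.37 -0.64  1.77  0.23  1.09 -0.74] F [-5.1  4.5 -1.9] w 0.0856 t 2.95
[0.49158203 0.27926806 0.42764766] [0.49161742 0.27716677 0.4273104 ]
(367, 799, 3) (459, 580, 3)
```

View pics/w1a.png

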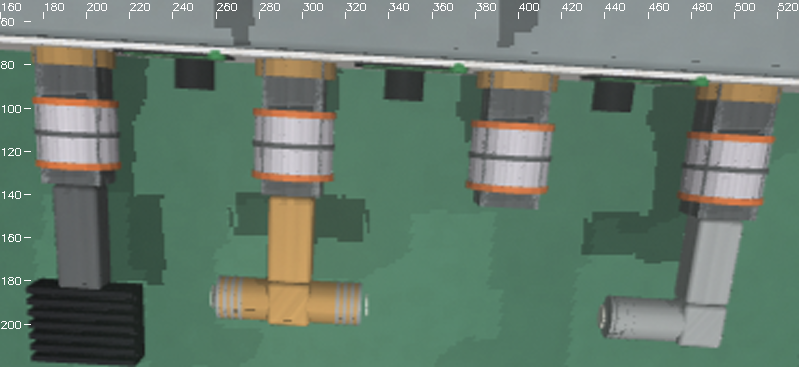

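View pics/w1b.png

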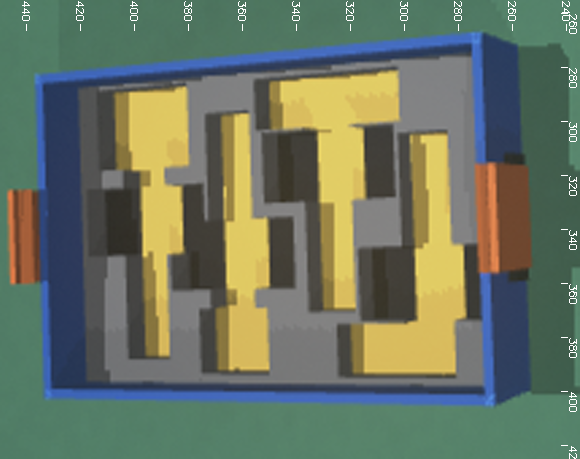

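```bash
python3 - <<'E'
from h import *
import pickle
np.set_printoptions(precision=4,suppress=True)
w=pickle.load(open('w1.pkl','rb')); 
A=lambda x,y,z:unp(w,160+(x+.5)/2.16-.5,50+(y+.5)/2.16-.5,z)
B=lambda X,Y,z:unp(w,255+(Y+.5)/2.7-.5,235+(579-X+.5)/2.7-.5,z)
C=[]
for n,p in dict(l=(77,134),t=(293.5,146),m=(510.5,157.5),e=(727,170)).items():
    print(n,A(*p,.055)[:2],A(*p,.071)[:2])
    C.append([A(*p,.055)[0],A(*p,.071)[1]])
C=np.array(C); k=np.arange(4); print('fit',np.polyfit(k,C,1)/1, 'pitch',np.hypot(*np.polyfit(k,C,1)[0]),'ang',np.degrees(np.arctan2(*np.polyfit(k,C,1)[0][::-1])))
print('box edge',A(0,37,.092),A(798,80,.092))
print('tee bar',A(289,304,.064),'ends',A(212,298,.06),A(362,304,.06),'load blk',A(85,284,.064),A(86,360,.064),'elbow',A(703,326,.064))
q=[B(*p,.038) for p in((38,76),(477,33),(490,404),(47,400))];print('case',*q,np.mean(q,0)[:2],[np.linalg.norm(q[i]-q[i-1]) for i in range(4)])
Z=.017
for n,a,b,f,t in(('load',(130,310),(168,310),(150,88),(155,357)),('straight',(207,160),(250,160),(240,373),(233,113)),('tee',(308,240),(355,240),(330,74),(337,309)),('elbow',(400,180),(448,180),(430,376),(430,132))):
    a,b,f,t=[B(*p,Z) for p in(a,b,f,t)]; print(n,'stem y',a[1],b[1],'mid',(a[1]+b[1])/2,'width',b[1]-a[1],'far x',f[0],'tip x',t[0],'len',abs(f[0]-t[0]))
E
```

```text
l [0.3755 0.271 ] [0.3805 0.2713]
t [0.4613 0.264 ] [0.4626 0.2646]
m [0.5476 0.2571] [0.5452 0.2581]
e [0.634  0.2499] [0.6279 0.2512]
fit [[ 0.0862 -0.0067]
 [ 0.3753  0.2713]] pitch 0.08645310129263027 ang -4.440542376902043
box edge [0.3643 0.3047 0.092 ] [0.6415 0.2827 0.092 ]
tee bar [0.457  0.2021 0.064 ] ends [0.4248 0.2046 0.06  ] [0.4869 0.2004 0.06  ] load blk [0.3741 0.2125 0.064 ] [0.3705 0.1804 0.064 ] elbow [0.627  0.1884 0.064 ]
case [ 0.4267 -0.0939  0.038 ] [0.4231 0.1128 0.038 ] [0.562  0.1147 0.038 ] [ 0.5666 -0.0916  0.038 ] [0.4946 0.0105] [np.float64(0.13997554280001337), np.float64(0.2066692672847702), np.float64(0.13890953199636918), np.float64(0.20633841990939256)]
load stem y -0.065058320386228 -0.04496642274556528 mid -0.05501237156589664 width 0.020091897640662715 far x 0.43220528462376473 tip x 0.5501498514895473 len 0.11794456686578259
straight stem y -0.023545274843242314 -0.0019649490955073734 mid -0.012755111969374844 width 0.02158032574773494 far x 0.5561627332303104 tip x 0.44535780531367175 len 0.11080492791663865
tee stem y 0.02547286876271454 0.04753146177593878 mid 0.03650216526932666 width 0.022058593013224242 far x 0.43156305534969236 tip x 0.5287813321033252 len 0.09721827675363287
elbow stem y 0.06860322590017373 0.08986679688800134 mid 0.07923501139408753 width 0.021263570987827607 far x 0.5553748229929149 tip x 0.45766292277934073 len 0.09771190021357412
```

```bash
python3 -c "
from h import *
plan([((.4617,.2646,.13),-94.45),((.4617,.2646,.10),-94.45)],step=.024)"
```

```text
from [0.4874 0.1946 0.2983] zhead -91.69 j [ 0.    0.36 -0.64  1.77  0.23  1.09 -0.74] F [-0.1 -0.2 -0.1] w 0.0855 t 3.0
D [[0.7,-0.11,-0.28],[0.7,-0.11,-0.28],[0.7,-0.11,-0.28],[0.7,-0.12,-0.28],[0.7,-0.12,-0.28],[0.7,-0.12,-0.28],[0.7,-0.12,-0.28],[0.7,-0.13,-0.28],[0.5,0,0],[0.5,0,0]]
R [[0.06,-0.01,0.01],[0.06,-0.01,0.01],[0.06,-0.01,0.01],[0.06,-0.01,0.01],[0.06,-0.01,0.01],[0.06,-0.01,0.01],[0.06,-0.01,0.01],[0.06,-0.01,0.01],[0,0,0],[0,0,0]]
```

>>> arm_command:
  delta_pos:
    - [0.7,-0.11,-0.28]
    - [0.7,-0.11,-0.28]
    - [0.7,-0.11,-0.28]
    - [0.7,-0.12,-0.28]
    - [0.7,-0.12,-0.28]
    - [0.7,-0.12,-0.28]
    - [0.7,-0.12,-0.28]
    - [0.6,-0.13,-0.28]
    - [0.3,0,0]
    - [0,0,0]
  rotation:
    - [0.06,-0.01,0.01]
    - [0.06,-0.01,0.01]
    - [0.06,-0.01,0.01]
    - [0.06,-0.01,0.01]
    - [0.06,-0.01,0.01]
    - [0.06,-0.01,0.01]
    - [0.06,-0.01,0.01]
    - [0.06,-0.01,0.01]
    - [0,0,0]
    - [0,0,0]
  gripper: -0.3

```text
clock: 4.0
position: [0.4608, 0.2609, 0.1165]
tool_rot: [-0.481, 1.563, -2.138]
force: [0.1, 0.5, 0.7]
grip_width: 0.0555
```

```bash
python3 -c "
from h import *
plan([((.4617,.2646,.06),-94.45),((.4617,.2646,.048),-94.45)],step=.015)"
```

```text
from [0.4608 0.2609 0.1165] zhead -94.93 j [-0.25  0.6  -0.52  1.93  0.44  0.73 -1.12] F [0.1 0.5 0.7] w 0.0555 t 4.0
D [[0.47,0.01,-0.03],[0.47,0.01,-0.03],[0.47,0.01,-0.03],[0.47,0.01,-0.03],[0.4,0,0]]
R [[-0.02,0.02,0.01],[-0.02,0.02,0.01],[-0.02,0.02,0.01],[-0.02,0.02,0.01],[0,0,0]]
```

>>> arm_command:
  delta_pos:
    - [0.47,0.01,-0.03]
    - [0.47,0.01,-0.03]
    - [0.47,0.01,-0.03]
    - [0.47,0.01,-0.03]
    - [0.3,0,0]
    - [0.05,0,0]
    - [0,0,0]
  rotation:
    - [-0.02,0.02,0.01]
    - [-0.02,0.02,0.01]
    - [-0.02,0.02,0.01]
    - [-0.02,0.02,0.01]
    - [0,0,0]
    - [0,0,0]
    - [0,0,0]

```text
clock: 4.7
position: [0.4647, 0.2619, 0.0462]
tool_rot: [2.186, 1.567, 0.534]
force: [0.2, -0.3, 1.4]
grip_width: 0.0555
```

>>> arm_command:
  delta_pos:
    - [0,0,0]
    - [0,0,0]
    - [0,0,0]
    - [0,0,0]
    - [0,0,0]
  rotation:
    - [0,0,0]
    - [0,0,0]
    - [0,0,0]
    - [0,0,0]
    - [0,0,0]
  gripper: 1
  grip_force: 40

```text
clock: 5.2
position: [0.461, 0.2622, 0.047]
tool_rot: [-2.306, 1.569, 2.327]
force: [0.9, 3.1, -12.7]
grip_width: 0.0309
```

```bash
python3 -c "
from h import *
plan([])"
```

```text
from [0.461  0.2622 0.047 ] zhead -94.53 j [-0.3   0.71 -0.45  1.96  0.53  0.59 -1.19] F [  0.9   3.1 -12.7] w 0.0309 t 5.2
```

>>> arm_command:
  delta_pos:
    - [0,0,-0.1]
    - [0,0,-0.1]
    - [0,0,-0.1]
    - [0,0,-0.1]
  rotation:
    - [0,0,0]
    - [0,0,0]
    - [0,0,0]
    - [0,0,0]

```text
clock: 5.6
position: [0.4616, 0.2713, 0.047]
tool_rot: [-0.563, 1.565, -2.215]
force: [0.5, -19.2, -2.6]
grip_width: 0.0315
```

>>> arm_command:
  delta_pos:
    - [0,0,0]
    - [0,0,0]
  rotation:
    - [0,0,0]
    - [0,0,0]

```text
clock: 5.8
position: [0.4616, 0.2702, 0.047]
tool_rot: [-0.408, 1.563, -2.061]
force: [-0.2, -5.9, -5.6]
grip_width: 0.0312
```

>>> arm_command:
  delta_pos:
    - [0,0,0]
    - [0,0,0]
    - [0,0,0]
    - [-0.5,0,0]
    - [-0.7,0,0.2]
    - [-0.7,0,0.5]
    - [0,0,0.2]
    - [0,0,0]
  rotation:
    - [0,0,0]
    - [0,0,0]
    - [0,0,0]
    - [0,0,0]
    - [0,0,0]
    - [0,0,0]
    - [0,0,0]
    - [0,0,0]
  gripper: -0.3

```text
clock: 6.6
position: [0.4606, 0.2466, 0.1115]
tool_rot: [0.467, 1.568, -1.183]
force: [-0.1, -0.4, 0.2]
grip_width: 0.0556
```

```bash
python3 - <<'E'
from h import *
plan([])
w=cam('wrist'); im=optics.grab_frame('wrist')
import pickle; pickle.dump(w,open('w2.pkl','wb')); cv2.imwrite('pics/w2raw.png',im[:,:,::-1]); crop(im,0,0,640,480,1.25,'pics/w2.png')
E
```

```text
from [0.4606 0.2466 0.1115] zhead -94.54 j [-0.22  0.6  -0.52  1.96  0.45  0.7  -1.1 ] F [-0.1 -0.4  0.2] w 0.0556 t 6.6
```

View pics/w2.png

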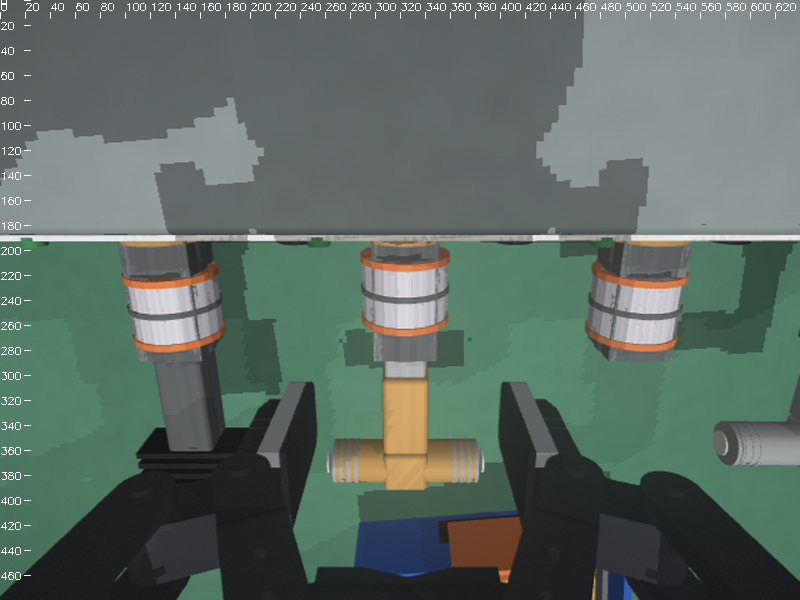

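```bash
python3 -c "
from h import *
plan([((.4581,.2192,.10),-94.45),((.4581,.2192,.063),-94.45)],step=.014)"
```

```text
from [0.4607 0.2471 0.1115] zhead -94.54 j [-0.22  0.6  -0.52  1.96  0.45  0.7  -1.1 ] F [1.  0.3 0.2] w 0.0553 t 6.65
D [[0.13,0,0.31],[0.13,-0.01,0.31],[0.13,-0.01,0.31],[0.41,0,0],[0.41,0,0],[0.41,0,0]]
R [[0,0.01,0],[0,0.01,0],[0,0.01,0],[0,0,0],[0,0,0],[0,0,0]]
```

>>> arm_command:
  delta_pos:
    - [0.13,0,0.31]
    - [0.13,0,0.31]
    - [0.13,0,0.31]
    - [0.41,0,0]
    - [0.41,0,0]
    - [0.36,0,0]
    - [0,0,0]
  rotation:
    - [0,0.01,0]
    - [0,0.01,0]
    - [0,0.01,0]
    - [0,0,0]
    - [0,0,0]
    - [0,0,0]
    - [0,0,0]

```text
clock: 7.35
position: [0.4569, 0.2174, 0.058]
tool_rot: [-1.744, 1.569, 2.891]
force: [0.4, 0.7, -0.0]
grip_width: 0.0553
```

```bash
python3 -c "
from h import *
plan([((.4581,.2192,.063),-94.45)],step=.014)"
```

```text
from [0.4569 0.2174 0.058 ] zhead -94.46 j [-0.22  0.67 -0.46  2.02  0.53  0.57 -1.13] F [ 0.4  0.7 -0. ] w 0.0553 t 7.35
D [[-0.17,0.04,-0.06]]
R [[0,0,0.02]]
```

>>> arm_command:
  delta_pos:
    - [-0.16,0.04,-0.06]
    - [0,0,0]
  rotation:
    - [0,0,0.02]
    - [0,0,0]

```text
clock: 7.55
position: [0.458, 0.2199, 0.0626]
tool_rot: [-1.752, 1.57, 2.884]
force: [-0.1, 0.7, -0.5]
grip_width: 0.0554
```

>>> arm_command:
  delta_pos:
    - [0,0,0]
    - [0,0,0]
    - [0,0,0]
    - [0,0,0]
    - [0,0,0]
    - [0,0,0]
    - [0,0,0]
  rotation:
    - [0,0,0]
    - [0,0,0]
    - [0,0,0]
    - [0,0,0]
    - [0,0,0]
    - [0,0,0]
    - [0,0,0]
  gripper: 1
  grip_force: 60

```text
clock: 8.25
position: [0.4582, 0.2205, 0.0639]
tool_rot: [2.752, 1.57, 1.105]
force: [-0.4, -0.3, -0.0]
grip_width: 0.0161
```

```bash
python3 -c "
from h import *
plan([((.4545,.1722,.064),-94.45)],step=.012)"
```

```text
from [0.4582 0.2205 0.0639] zhead -94.37 j [-0.22  0.66 -0.47  2.02  0.52  0.58 -1.12] F [-0.4 -0.3 -0. ] w 0.0161 t 8.25
D [[0,0,0.32],[0,0,0.32],[0,0,0.32],[0,0,0.32],[0,0,0.32]]
R [[0,0,0],[0,0,0],[0,0,0],[0,0,0],[0,0,0]]
```

>>> arm_command:
  delta_pos:
    - [0,0,0.3]
    - [0,0,0.32]
    - [0,0,0.32]
    - [0,0,0.32]
    - [0,0,0.2]
    - [0,0,0]
  rotation:
    - [0,0,0]
    - [0,0,0]
    - [0,0,0]
    - [0,0,0]
    - [0,0,0]
    - [0,0,0]

```text
clock: 8.85
position: [0.4546, 0.1713, 0.0636]
tool_rot: [1.828, 1.571, 0.179]
force: [0.2, 0.0, -0.9]
grip_width: 0.0161
```

```bash
python3 -c "
from h import *
plan([((.470,.145,.12),-94.45),((.4697,.037,.12),-179)],step=.024)"
```

```text
from [0.4546 0.1713 0.0636] zhead -94.49 j [-0.13  0.64 -0.46  2.07  0.53  0.55 -1.06] F [ 0.2  0.  -0.9] w 0.0161 t 8.85
D [[-0.63,0.19,0.28],[-0.63,0.19,0.28],[-0.63,0.19,0.28],[0,0.02,0.24],[0,0.04,0.24],[0,0.06,0.23],[0,0.09,0.22],[0,0.11,0.21],[0,0.13,0.2],[0,0.15,0.19]]
R [[0,0,0],[0,0,0],[0,0,0],[0.94,0,0],[0.94,0,0],[0.94,0,0],[0.94,0,0],[0.94,0,0],[0.94,0,0],[0.94,0,0]]
D [[0,0.17,0.17],[0,0.18,0.16],[0,0.2,0.14],[0,0.21,0.12],[0,0.22,0.1],[0,0.23,0.07],[0,0.23,0.05],[0,0.24,0.03]]
R [[0.94,0,0],[0.94,0,0],[0.94,0,0],[0.94,0,0],[0.94,0,0],[0.94,0,0],[0.94,0,0],[0.94,0,0]]
```

>>> arm_command:
  delta_pos:
    - [-0.63,0.19,0.28]
    - [-0.63,0.19,0.28]
    - [-0.63,0.19,0.28]
    - [0,0.02,0.24]
    - [0,0.04,0.24]
    - [0,0.06,0.23]
    - [0,0.09,0.22]
    - [0,0.11,0.21]
    - [0,0.13,0.2]
    - [0,0.15,0.19]
  rotation:
    - [0,0,0]
    - [0,0,0]
    - [0,0,0]
    - [0.94,0,0]
    - [0.94,0,0]
    - [0.94,0,0]
    - [0.94,0,0]
    - [0.94,0,0]
    - [0.94,0,0]
    - [0.94,0,0]

```text
clock: 9.85
position: [0.4704, 0.0939, 0.1232]
tool_rot: [-2.873, 1.567, 1.049]
force: [-0.4, 0.3, -1.9]
grip_width: 0.0162
```

>>> arm_command:
  delta_pos:
    - [0,0.17,0.17]
    - [0,0.18,0.16]
    - [0,0.2,0.14]
    - [0,0.21,0.12]
    - [0,0.22,0.1]
    - [0,0.23,0.07]
    - [0,0.1,0.05]
    - [0,0,0]
    - [0,0,0]
  rotation:
    - [0.94,0,0]
    - [0.94,0,0]
    - [0.94,0,0]
    - [0.94,0,0]
    - [0.94,0,0]
    - [0.94,0,0]
    - [0.8,0,0]
    - [0,0,0]
    - [0,0,0]

```text
clock: 10.75
position: [0.4683, 0.0468, 0.1237]
tool_rot: [-2.339, 1.565, 0.882]
force: [0.2, 1.0, -0.9]
grip_width: 0.0164
```

```bash
python3 - <<'E'
from h import *
plan([((.4699,.036,.08),-179),((.4699,.036,.045),-179)],step=.012)
E
```

```text
from [0.4683 0.0468 0.1237] zhead -175.45 j [-0.08  0.47 -0.18  2.1   0.14  0.58 -1.85] F [ 0.2  1.  -0.9] w 0.0164 t 10.75
D [[0.36,0.09,0],[0.36,0.09,-0.01],[0.36,0.09,-0.01],[0.36,0.09,-0.01],[0.39,0,0],[0.39,0,0],[0.39,0,0]]
R [[0.15,-0.01,0.01],[0.15,-0.01,0.01],[0.15,-0.01,0.01],[0.15,-0.01,0.01],[0,0,0],[0,0,0],[0,0,0]]
```

>>> arm_command:
  delta_pos:
    - [0.36,0.09,0]
    - [0.36,0.09,-0.01]
    - [0.36,0.09,-0.01]
    - [0.3,0.09,-0.01]
    - [0,0,0]
    - [0,0,0]
  rotation:
    - [0.15,-0.01,0.01]
    - [0.15,-0.01,0.01]
    - [0.15,-0.01,0.01]
    - [0.15,-0.01,0.01]
    - [0,0,0]
    - [0,0,0]

```text
clock: 11.35
position: [0.4696, 0.0359, 0.0773]
tool_rot: [0.061, 1.568, -3.063]
force: [0.8, -0.4, -1.5]
grip_width: 0.0165
```

```bash
python3 - <<'E'
from h import *
plan([((.4699,.036,.045),-179)],step=.012)
w=cam('wrist'); im=optics.grab_frame('wrist')
import pickle; pickle.dump(w,open('w3.pkl','wb')); cv2.imwrite('pics/w3raw.png',im[:,:,::-1]); crop(im,0,0,640,480,1.25,'pics/w3.png')
E
```

```text
from [0.4696 0.0359 0.0773] zhead -179.02 j [-0.1   0.56 -0.14  2.12  0.16  0.47 -1.91] F [ 0.8 -0.4 -1.5] w 0.0165 t 11.35
D [[0.36,0,0],[0.36,0,0],[0.36,0,0]]
R [[0,0.01,0],[0,0.01,0],[0,0.01,0]]
```

View pics/w3.png

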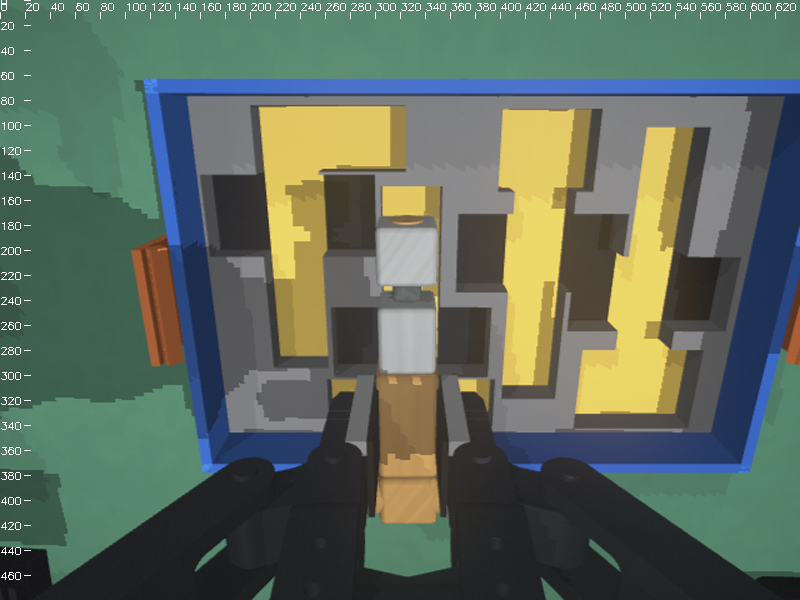

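```bash
python3 - <<'E'
from h import *
import pickle
np.set_printoptions(precision=4,suppress=True)
w=pickle.load(open('w3.pkl','rb')); A=lambda x,y,z:unp(w,(x+.5)/1.25-.5,(y+.5)/1.25-.5,z)[:2]
print('slot tip L/R',A(377,200,.017),A(441,190,.017),'tip edge',A(410,186,.017))
print('nose L/R top',A(377,228,.0773),A(435,228,.0773),'front',A(407,222,.0773),'stem front',A(408,375,.0783),'LR',A(378,377,.0783),A(438,377,.0783))
print('rim',A(145,80,.038),A(800,80,.038),'inner bot',A(205,470,.038),A(745,470,.038))
print('elbow far',A(300,106,.017),'arm end',A(406,130,.017),'tip',A(300,357,.017),A(300,365,.017),'plug L/R',A(276,345,.017),A(328,345,.017),'stem LR',A(263,200,.017),A(325,200,.017))
print('load tip',A(670,127,.017),'plug LR',A(647,140,.017),A(710,140,.017),'far',A(630,414,.017),'hollow',A(640,200,.017))
E
```

```text
slot tip L/R [0.5247 0.0481] [0.5287 0.0252] tip edge [0.5299 0.0363]
nose L/R top [0.5269 0.0448] [0.5272 0.0303] front [0.5286 0.0373] stem front [0.4868 0.0364] LR [0.486  0.0445] [0.4863 0.0282]
rim [0.5623 0.1158] [ 0.5655 -0.0789] inner bot [0.4238 0.1131] [ 0.4272 -0.094 ]
elbow far [0.5561 0.0742] arm end [0.5489 0.038 ] tip [0.462  0.0789] [0.4585 0.0791] plug L/R [0.4671 0.0881] [0.4674 0.0676] stem LR [0.5241 0.0891] [0.5244 0.0668]
load tip [ 0.5514 -0.0527] plug LR [ 0.547  -0.0455] [ 0.5473 -0.0674] far [ 0.4382 -0.0566] hollow [ 0.5263 -0.0464]
```

>>> arm_command:
  delta_pos:
    - [0.36,0.01,0]
    - [0.36,0,0]
    - [0.36,0,0]
    - [0.25,0,0]
    - [0.15,0,0]
    - [0,0,0]
  rotation:
    - [0,0,0]
    - [0,0,0]
    - [0,0,0]
    - [0,0,0]
    - [0,0,0]
    - [0,0,0]

```text
clock: 12.0
position: [0.4697, 0.0359, 0.0292]
tool_rot: [-0.078, 1.569, 3.082]
force: [-0.1, 0.6, -1.2]
grip_width: 0.0162
```

>>> arm_command:
  delta_pos:
    - [0.1,0,0]
    - [0.06,0,0]
    - [0.04,0,0]
    - [0,0,0]
  rotation:
    - [0,0,0]
    - [0,0,0]
    - [0,0,0]
    - [0,0,0]

```text
clock: 12.4
position: [0.4707, 0.0359, 0.0244]
tool_rot: [-3.054, 1.57, 0.106]
force: [-0.9, -0.3, -1.0]
grip_width: 0.016
```

>>> arm_command:
  delta_pos:
    - [0.05,0,0]
    - [0.03,0,0]
    - [0,0,0]
  rotation:
    - [0,0,0]
    - [0,0,0]
    - [0,0,0]

```text
clock: 12.7
position: [0.4708, 0.0359, 0.0244]
tool_rot: [3.014, 1.569, -0.11]
force: [-0.2, 1.1, 0.0]
grip_width: 0.0163
```

>>> arm_command:
  delta_pos:
    - [0.12,0,0]
  rotation:
    - [0,0,0]

```text
clock: 12.8
position: [0.4721, 0.0359, 0.0224]
tool_rot: [3.104, 1.566, -0.02]
force: [-4.1, -11.3, 62.4]
grip_width: 0.0162
```

>>> arm_command:
  delta_pos:
    - [-0.05,0,0]
    - [0,0,0]
  rotation:
    - [0,0,0]
    - [0,0,0]

```text
clock: 13.0
position: [0.4727, 0.0359, 0.0246]
tool_rot: [-3.14, 1.564, 0.019]
force: [-1.7, -0.5, -0.5]
grip_width: 0.0164
```

>>> arm_command:
  delta_pos:
    - [0,0,0]
    - [0,0,0]
    - [0,0,0]
    - [0,0,0]
  rotation:
    - [0,0,0]
    - [0,0,0]
    - [0,0,0]
    - [0,0,0]
  gripper: 0.35

```text
clock: 13.4
position: [0.4727, 0.036, 0.0243]
tool_rot: [-3.124, 1.564, 0.035]
force: [-0.1, 0.7, 0.3]
grip_width: 0.0274
```

>>> arm_command:
  delta_pos:
    - [-0.4,0,0]
    - [-0.6,0,0]
    - [-0.8,0,0]
    - [-0.5,0,0]
    - [0,0,0]
  rotation:
    - [0,0,0]
    - [0,0,0]
    - [0,0,0]
    - [0,0,0]
    - [0,0,0]

```text
clock: 13.9
position: [0.4719, 0.036, 0.0982]
tool_rot: [3.127, 1.564, 0.003]
force: [-0.4, -0.5, 0.0]
grip_width: 0.0279
```

```bash
python3 - <<'E'
from h import *
plan([((.56,.17,.15),-94.45),((.6332,.2512,.11),-94.45)],step=.022)
w=cam('wrist'); im=optics.grab_frame('wrist')
import pickle; pickle.dump(w,open('w4.pkl','wb')); cv2.imwrite('pics/w4raw.png',im[:,:,::-1]); crop(im,0,0,640,480,1.25,'pics/w4.png')
E
```

```text
from [0.4719 0.036  0.0982] zhead -178.99 j [-0.09  0.52 -0.15  2.11  0.15  0.51 -1.9 ] F [-0.4 -0.5  0. ] w 0.0279 t 13.9
D [[-0.11,-0.29,-0.2],[-0.11,-0.27,-0.23],[-0.11,-0.25,-0.26],[-0.11,-0.22,-0.28],[-0.11,-0.19,-0.3],[-0.11,-0.16,-0.32],[-0.11,-0.13,-0.33],[-0.11,-0.1,-0.34],[-0.11,-0.07,-0.35],[-0.11,-0.03,-0.36]]
R [[-0.94,0,0],[-0.94,0,0],[-0.94,0,0],[-0.94,0,0],[-0.94,0,0],[-0.94,0,0],[-0.94,0,0],[-0.94,0,0],[-0.94,0,0],[-0.94,0,0]]
D [[-0.11,0,-0.36],[-0.11,0.04,-0.35],[-0.11,0.07,-0.35],[-0.11,0.11,-0.34],[-0.12,0.14,-0.33],[0.22,0.37,-0.48],[0.22,0.37,-0.48],[0.22,0.37,-0.48],[0.22,0.37,-0.48],[0.22,0.37,-0.48]]
R [[-0.94,0,0],[-0.94,0,0],[-0.94,0,0],[-0.94,0,0],[-0.94,0,0],[0,0,0],[0,0,0],[0,0,0],[0,0,0],[0,0,0]]
D [[0.22,0.37,-0.48]]
R [[0,0,0]]
```

View pics/w4.png

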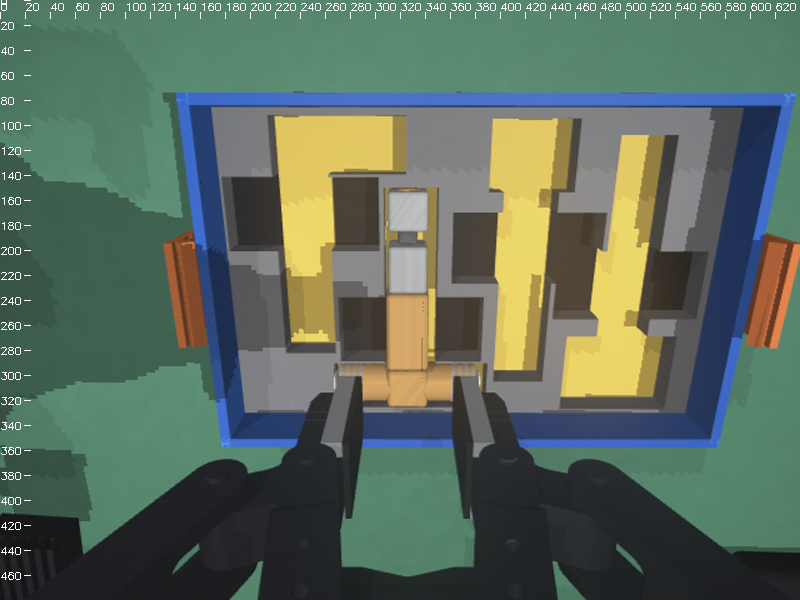

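>>> arm_command:
  delta_pos:
    - [-0.11,-0.29,-0.2]
    - [-0.11,-0.27,-0.23]
    - [-0.11,-0.25,-0.26]
    - [-0.11,-0.22,-0.28]
    - [-0.11,-0.19,-0.3]
    - [-0.11,-0.16,-0.32]
    - [-0.11,-0.13,-0.33]
    - [-0.11,-0.1,-0.34]
    - [-0.11,-0.07,-0.35]
    - [-0.11,-0.03,-0.36]
  rotation:
    - [-0.94,0,0]
    - [-0.94,0,0]
    - [-0.94,0,0]
    - [-0.94,0,0]
    - [-0.94,0,0]
    - [-0.94,0,0]
    - [-0.94,0,0]
    - [-0.94,0,0]
    - [-0.94,0,0]
    - [-0.94,0,0]

```text
clock: 14.95
position: [0.5279, 0.1274, 0.1265]
tool_rot: [-0.302, 1.567, -2.405]
force: [0.0, -0.2, -0.7]
grip_width: 0.0277
```

>>> arm_command:
  delta_pos:
    - [-0.11,0,-0.36]
    - [-0.11,0.04,-0.35]
    - [-0.11,0.07,-0.35]
    - [-0.11,0.11,-0.34]
    - [-0.12,0.14,-0.33]
    - [0.22,0.37,-0.48]
    - [0.22,0.37,-0.48]
    - [0.22,0.37,-0.48]
    - [0.22,0.37,-0.4]
    - [0,0,0]
  rotation:
    - [-0.94,0,0]
    - [-0.94,0,0]
    - [-0.94,0,0]
    - [-0.94,0,0]
    - [-0.94,0,0]
    - [0,0,0]
    - [0,0,0]
    - [0,0,0]
    - [0,0,0]
    - [0,0,0]
  gripper: -0.3

```text
clock: 15.95
position: [0.6002, 0.2319, 0.1084]
tool_rot: [-1.294, 1.558, -2.879]
force: [-1.6, -0.1, -0.1]
grip_width: 0.0556
```

```bash
python3 - <<'E'
from h import *
plan([((.6332,.2512,.10),-94.45),((.6332,.2512,.048),-94.45)],step=.016)
E
```

```text
from [0.6002 0.2319 0.1084] zhead -90.81 j [-0.11  0.77 -0.54  1.62  0.47  0.9  -0.85] F [-1.6 -0.1 -0.1] w 0.0556 t 15.95
D [[0.09,0.37,-0.22],[0.09,0.36,-0.23],[0.09,0.35,-0.23],[0.43,0,0],[0.43,0,0],[0.43,0,0],[0.43,0,0]]
R [[0.2,0.01,0.04],[0.2,0.01,0.04],[0.2,0.01,0.04],[0,0,0],[0,0,0],[0,0,0],[0,0,0]]
```

>>> arm_command:
  delta_pos:
    - [0.09,0.37,-0.22]
    - [0.09,0.36,-0.23]
    - [0.09,0.35,-0.23]
    - [0,0,0]
    - [0,0,0]
  rotation:
    - [0.2,0.01,0.04]
    - [0.2,0.01,0.04]
    - [0.2,0.01,0.04]
    - [0,0,0]
    - [0,0,0]

```text
clock: 16.45
position: [0.6314, 0.2497, 0.0965]
tool_rot: [-0.898, 1.565, -2.548]
force: [-0.7, -0.0, -0.3]
grip_width: 0.0554
```

```bash
python3 - <<'E'
from h import *
plan([((.6332,.2512,.048),-94.45)],step=.016)
E
```

```text
from [0.6314 0.2497 0.0965] zhead -94.5 j [-0.15  0.82 -0.51  1.53  0.47  0.92 -0.9 ] F [-0.7 -0.  -0.3] w 0.0554 t 16.45
D [[0.4,0.02,-0.02],[0.4,0.02,-0.01],[0.4,0.01,-0.01],[0.4,0.01,-0.01]]
R [[0,0.01,0.01],[0,0.01,0.01],[0,0.01,0.01],[0,0.01,0.01]]
```

>>> arm_command:
  delta_pos:
    - [0.4,0.02,-0.02]
    - [0.4,0.02,-0.01]
    - [0.4,0.01,-0.01]
    - [0.28,0.01,-0.01]
    - [0,0,0]
    - [0,0,0]
  rotation:
    - [0,0.01,0.01]
    - [0,0.01,0.01]
    - [0,0.01,0.01]
    - [0,0.01,0.01]
    - [0,0,0]
    - [0,0,0]

```text
clock: 17.05
position: [0.6314, 0.2492, 0.047]
tool_rot: [-1.306, 1.568, -2.955]
force: [-0.2, -0.4, 0.4]
grip_width: 0.0556
```

>>> arm_command:
  delta_pos:
    - [0,0,0]
    - [0,0,0]
    - [0,0,0]
    - [0,0,0]
    - [0,0,0]
  rotation:
    - [0,0,0]
    - [0,0,0]
    - [0,0,0]
    - [0,0,0]
    - [0,0,0]
  gripper: 1
  grip_force: 40

```text
clock: 17.55
position: [0.6326, 0.2492, 0.0478]
tool_rot: [-2.975, 1.57, 1.66]
force: [1.5, 0.9, -5.9]
grip_width: 0.0315
```

>>> arm_command:
  delta_pos:
    - [0,0,-0.1]
    - [0,0,-0.1]
    - [0,0,-0.1]
    - [0,0,-0.1]
  rotation:
    - [0,0,0]
    - [0,0,0]
    - [0,0,0]
    - [0,0,0]

```text
clock: 17.95
position: [0.6333, 0.2584, 0.0477]
tool_rot: [-0.269, 1.565, -1.92]
force: [-4.0, -22.6, 3.3]
grip_width: 0.0314
```

>>> arm_command:
  delta_pos:
    - [0,0,0]
    - [0,0,0]
    - [0,0,0]
    - [-0.5,0,0]
    - [-0.7,0,0.2]
    - [-0.7,0,0.5]
    - [0,0,0.4]
    - [0,0,0.3]
    - [0,0,0]
  rotation:
    - [0,0,0]
    - [0,0,0]
    - [0,0,0]
    - [0,0,0]
    - [0,0,0]
    - [0,0,0]
    - [0,0,0]
    - [0,0,0]
    - [0,0,0]
  gripper: -0.3

```text
clock: 18.85
position: [0.6312, 0.2169, 0.1151]
tool_rot: [1.272, 1.567, -0.377]
force: [0.1, 0.6, -0.4]
grip_width: 0.0552
```

```bash
python3 - <<'E'
from h import *
plan([((.6296,.2068,.063),-94.45)],step=.016)
E
```

```text
from [0.6312 0.2169 0.1151] zhead -94.49 j [-0.1   0.78 -0.52  1.56  0.46  0.92 -0.85] F [ 0.1  0.6 -0.4] w 0.0552 t 18.85
D [[0.43,-0.01,0.08],[0.43,-0.01,0.08],[0.43,-0.01,0.08],[0.43,-0.01,0.09]]
R [[0,0,-0.01],[0,0,-0.01],[0,0,-0.01],[0,0,-0.01]]
```

>>> arm_command:
  delta_pos:
    - [0.43,-0.01,0.08]
    - [0.43,-0.01,0.08]
    - [0.43,-0.01,0.08]
    - [0.28,-0.01,0.09]
    - [0,0,0]
    - [0,0,0]
  rotation:
    - [0,0,-0.01]
    - [0,0,-0.01]
    - [0,0,-0.01]
    - [0,0,-0.01]
    - [0,0,0]
    - [0,0,0]

```text
clock: 19.45
position: [0.6274, 0.2074, 0.0613]
tool_rot: [-1.213, 1.566, -2.861]
force: [-0.4, -0.4, 0.1]
grip_width: 0.0558
```

>>> arm_command:
  delta_pos:
    - [0,0,0]
    - [0,0,0]
    - [0,0,0]
    - [0,0,0]
    - [0,0,0]
    - [0,0,0]
    - [0,0,0]
  rotation:
    - [0,0,0]
    - [0,0,0]
    - [0,0,0]
    - [0,0,0]
    - [0,0,0]
    - [0,0,0]
    - [0,0,0]
  gripper: 1
  grip_force: 60

```text
clock: 20.15
position: [0.6285, 0.2078, 0.0625]
tool_rot: [-1.207, 1.569, -2.855]
force: [1.1, 1.1, -4.2]
grip_width: 0.0165
```

>>> arm_command:
  delta_pos:
    - [0,0,0.3]
    - [0,0,0.32]
    - [0,0,0.32]
    - [0,0,0.32]
    - [0,0,0.2]
    - [0,0,0]
  rotation:
    - [0,0,0]
    - [0,0,0]
    - [0,0,0]
    - [0,0,0]
    - [0,0,0]
    - [0,0,0]

```text
clock: 20.75
position: [0.6246, 0.1606, 0.0625]
tool_rot: [-1.253, 1.568, -2.901]
force: [1.1, -0.4, -1.5]
grip_width: 0.0166
```

```bash
python3 - <<'E'
from h import *
plan([((.60,.13,.12),-94.45),((.5175,.0778,.12),1)],step=.024)
im=optics.grab_frame('scene'); crop(im,290,90,180,110,4,'pics/s2.png')
E
```

```text
from [0.6246 0.1606 0.0625] zhead -94.42 j [-0.02  0.82 -0.5   1.64  0.5   0.81 -0.82] F [ 1.1 -0.4 -1.5] w 0.0166 t 20.75
D [[-0.64,-0.25,0.36],[-0.64,-0.25,0.36],[-0.64,-0.25,0.36],[0,-0.16,0.12],[0,-0.17,0.1],[0,-0.18,0.09],[0,-0.19,0.07],[0,-0.2,0.05],[0,-0.2,0.02],[0,-0.2,0]]
R [[0,0,0.01],[0,0,0.01],[0,0,0.01],[-0.99,0,0],[-0.99,0,0],[-0.99,0,0],[-0.99,0,0],[-0.99,0,0],[-0.99,0,0],[-0.99,0,0]]
D [[0,-0.2,-0.02],[0,-0.2,-0.04],[0,-0.19,-0.06],[0,-0.19,-0.08],[0,-0.18,-0.1],[0,-0.17,-0.12],[0,-0.15,-0.13],[0,-0.14,-0.15],[0,-0.12,-0.16]]
R [[-0.99,0,0],[-0.99,0,0],[-0.99,0,0],[-0.99,0,0],[-0.99,0,0],[-0.99,0,0],[-0.99,0,0],[-0.99,0,0],[-0.99,0,0]]
```

>>> arm_command:
  delta_pos:
    - [-0.64,-0.25,0.36]
    - [-0.64,-0.25,0.36]
    - [-0.64,-0.25,0.36]
    - [0,-0.16,0.12]
    - [0,-0.17,0.1]
    - [0,-0.18,0.09]
    - [0,-0.19,0.07]
    - [0,-0.2,0.05]
    - [0,-0.2,0.02]
    - [0,-0.2,0]
  rotation:
    - [0,0,0.01]
    - [0,0,0.01]
    - [0,0,0.01]
    - [-0.99,0,0]
    - [-0.99,0,0]
    - [-0.99,0,0]
    - [-0.99,0,0]
    - [-0.99,0,0]
    - [-0.99,0,0]
    - [-0.99,0,0]

```text
clock: 21.8
position: [0.5627, 0.1113, 0.1241]
tool_rot: [1.416, 1.566, 0.526]
force: [0.0, -0.3, -1.9]
grip_width: 0.0163
```

>>> arm_command:
  delta_pos:
    - [0,-0.2,-0.02]
    - [0,-0.2,-0.04]
    - [0,-0.19,-0.06]
    - [0,-0.19,-0.08]
    - [0,-0.18,-0.1]
    - [0,-0.17,-0.12]
    - [0,-0.15,-0.13]
    - [0,-0.14,-0.15]
    - [0,-0.05,-0.1]
    - [0,0,0]
  rotation:
    - [-0.99,0,0]
    - [-0.99,0,0]
    - [-0.99,0,0]
    - [-0.99,0,0]
    - [-0.99,0,0]
    - [-0.99,0,0]
    - [-0.99,0,0]
    - [-0.99,0,0]
    - [-0.8,0,0]
    - [0,0,0]

```text
clock: 22.8
position: [0.518, 0.0851, 0.1258]
tool_rot: [0.48, 1.563, 0.549]
force: [-0.3, -0.1, -2.4]
grip_width: 0.0167
```

```bash
python3 - <<'E'
from h import *
plan([((.5168,.0777,.075),1)],step=.014)
E
```

```text
from [0.518  0.0851 0.1258] zhead 3.98 j [ 0.41  0.72 -0.97  1.94  0.76  0.9   0.68] F [-0.3 -0.1 -2.4] w 0.0167 t 22.8
D [[0.42,-0.06,-0.02],[0.42,-0.06,-0.02],[0.42,-0.06,-0.01],[0.42,-0.06,-0.01]]
R [[0.12,0.02,-0.01],[0.12,0.02,-0.01],[0.12,0.02,-0.01],[0.12,0.02,-0.01]]
```

>>> arm_command:
  delta_pos:
    - [0.42,-0.06,-0.02]
    - [0.42,-0.06,-0.02]
    - [0.42,-0.06,-0.01]
    - [0.3,-0.06,-0.01]
    - [0,0,0]
    - [0,0,0]
  rotation:
    - [0.12,0.02,-0.01]
    - [0.12,0.02,-0.01]
    - [0.12,0.02,-0.01]
    - [0.12,0.02,-0.01]
    - [0,0,0]
    - [0,0,0]

```text
clock: 23.4
position: [0.5167, 0.0782, 0.0738]
tool_rot: [-2.915, 1.567, -2.908]
force: [0.2, -0.3, -1.5]
grip_width: 0.0164
```

```bash
python3 - <<'E'
from h import *
plan([((.5168,.0777,.03),1)],step=.014)
w=cam('wrist'); im=optics.grab_frame('wrist')
import pickle; pickle.dump(w,open('w5.pkl','wb')); cv2.imwrite('pics/w5raw.png',im[:,:,::-1]); crop(im,0,0,640,480,1.25,'pics/w5.png')
E
```

```text
from [0.5167 0.0782 0.0738] zhead 0.42 j [ 0.36  0.78 -0.89  1.96  0.84  0.82  0.57] F [ 0.2 -0.3 -1.5] w 0.0164 t 23.4
D [[0.36,0,0],[0.36,0,0],[0.36,0,0],[0.36,0,0]]
R [[-0.02,-0.01,0],[-0.02,-0.01,0],[-0.02,-0.01,0],[-0.02,-0.01,0]]
```

View pics/w5.png

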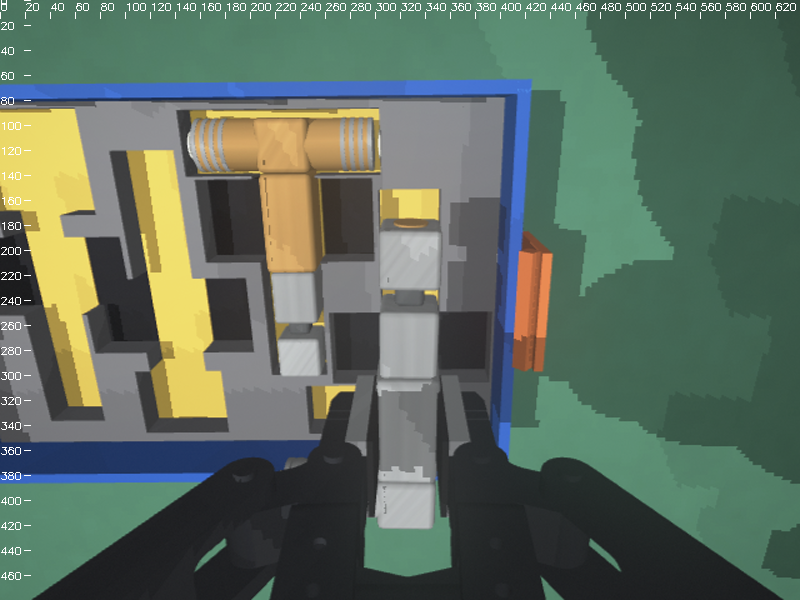

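```bash
python3 - <<'E'
from h import *
import pickle
np.set_printoptions(precision=4,suppress=True)
w=pickle.load(open('w5.pkl','rb')); A=lambda x,y,z:unp(w,(x+.5)/1.25-.5,(y+.5)/1.25-.5,z)[:2]
print('slot',A(379,200,.017),A(440,200,.017),'end',A(409,189,.017),'nose front top',A(411,229,.0743),A(382,235,.0743),A(440,235,.0743),'stem',A(379,385,.0753),A(438,385,.0753))
print('far wall inner',A(350,440,.038))
E
```

```text
slot [0.4612 0.0681] [0.4611 0.0897] end [0.4573 0.0787] nose front top [0.4601 0.0791] [0.4616 0.0718] [0.4615 0.0863] stem [0.503  0.0707] [0.5029 0.0868]
far wall inner [0.5458 0.0577]
```

>>> arm_command:
  delta_pos:
    - [0.36,0,-0.03]
    - [0.36,0,-0.01]
    - [0.36,0,0]
    - [0.2,0,0]
    - [0.1,0,0]
    - [0.05,0,0]
    - [0,0,0]
  rotation:
    - [-0.03,-0.01,0]
    - [-0.03,-0.01,0]
    - [-0.02,-0.01,0]
    - [0,0,0]
    - [0,0,0]
    - [0,0,0]
    - [0,0,0]

```text
clock: 24.15
position: [0.5155, 0.0783, 0.0274]
tool_rot: [-0.461, 1.57, -0.444]
force: [-0.2, 0.2, -1.2]
grip_width: 0.0165
```

>>> arm_command:
  delta_pos:
    - [0.1,0,0]
    - [0.08,0,0]
    - [0.06,0,0]
  rotation:
    - [0,0,0]
    - [0,0,0]
    - [0,0,0]

```text
clock: 24.45
position: [0.5158, 0.0784, 0.0222]
tool_rot: [-0.662, 1.568, -0.645]
force: [-23.1, -10.7, 78.7]
grip_width: 0.0165
```

>>> arm_command:
  delta_pos:
    - [-0.03,0,0]
    - [0,0,0]
  rotation:
    - [0,0,0]
    - [0,0,0]

```text
clock: 24.65
position: [0.5162, 0.0784, 0.0242]
tool_rot: [-0.546, 1.566, -0.53]
force: [0.0, -0.3, -2.5]
grip_width: 0.0165
```

>>> arm_command:
  delta_pos:
    - [0,0,0]
    - [0,0,0]
    - [0,0,0]
    - [0,0,0]
  rotation:
    - [0,0,0]
    - [0,0,0]
    - [0,0,0]
    - [0,0,0]
  gripper: 0.35

```text
clock: 25.05
position: [0.5165, 0.0784, 0.024]
tool_rot: [-0.453, 1.565, -0.437]
force: [0.4, -0.5, 0.3]
grip_width: 0.028
```

>>> arm_command:
  delta_pos:
    - [-0.4,0,0]
    - [-0.6,0,0]
    - [-0.8,0,0]
    - [-0.5,0,0]
    - [0,0,0]
  rotation:
    - [0,0,0]
    - [0,0,0]
    - [0,0,0]
    - [0,0,0]
    - [0,0,0]

```text
clock: 25.55
position: [0.5157, 0.0792, 0.0979]
tool_rot: [-0.435, 1.567, -0.417]
force: [-0.2, -0.0, -0.5]
grip_width: 0.0279
```

```bash
python3 - <<'E'
from h import *
plan([((.43,.19,.13),-60),((.376,.2713,.11),-94.45)],step=.022)
w=cam('wrist'); im=optics.grab_frame('wrist')
import pickle; pickle.dump(w,open('w6.pkl','wb')); cv2.imwrite('pics/w6raw.png',im[:,:,::-1]); crop(im,0,0,640,480,1.25,'pics/w6.png')
E
```

```text
from [0.5157 0.0792 0.0979] zhead 1.01 j [ 0.38  0.75 -0.92  1.96  0.81  0.85  0.61] F [-0.2 -0.  -0.5] w 0.0279 t 25.55
D [[-0.1,0.34,-0.25],[-0.1,0.31,-0.28],[-0.1,0.28,-0.31],[-0.1,0.25,-0.34],[-0.1,0.22,-0.36],[-0.1,0.18,-0.38],[-0.1,0.15,-0.4],[-0.1,0.11,-0.41],[-0.1,0.07,-0.42],[-0.1,0.02,-0.42]]
R [[0.92,0,0],[0.92,0,0],[0.92,0,0],[0.92,0,0],[0.92,0,0],[0.92,0,0],[0.92,0,0],[0.92,0,0],[0.92,0,0],[0.92,0,0]]
D [[-0.1,-0.02,-0.42],[0.11,-0.03,-0.54],[0.11,-0.09,-0.54],[0.11,-0.14,-0.52],[0.11,-0.19,-0.51],[0.11,-0.24,-0.49],[0.11,-0.29,-0.46]]
R [[0.92,0,0],[0.96,0,0],[0.96,0,0],[0.96,0,0],[0.96,0,0],[0.96,0,0],[0.96,0,0]]
```

View pics/w6.png

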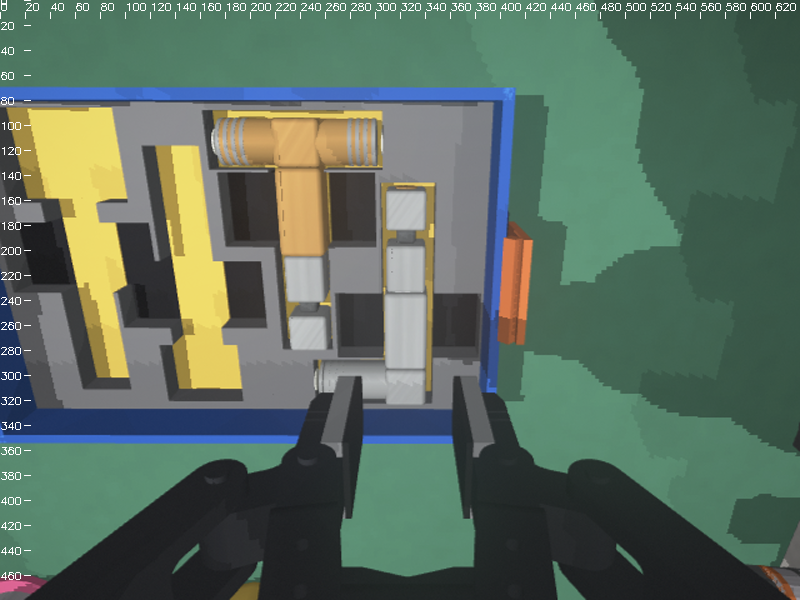

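>>> arm_command:
  delta_pos:
    - [-0.1,0.34,-0.25]
    - [-0.1,0.31,-0.28]
    - [-0.1,0.28,-0.31]
    - [-0.1,0.25,-0.34]
    - [-0.1,0.22,-0.36]
    - [-0.1,0.18,-0.38]
    - [-0.1,0.15,-0.4]
    - [-0.1,0.11,-0.41]
    - [-0.1,0.07,-0.42]
    - [-0.1,0.02,-0.42]
  rotation:
    - [0.92,0,0]
    - [0.92,0,0]
    - [0.92,0,0]
    - [0.92,0,0]
    - [0.92,0,0]
    - [0.92,0,0]
    - [0.92,0,0]
    - [0.92,0,0]
    - [0.92,0,0]
    - [0.92,0,0]

```text
clock: 26.6
position: [0.4346, 0.1812, 0.123]
tool_rot: [-1.506, 1.565, -2.493]
force: [-0.1, 0.7, -1.2]
grip_width: 0.0278
```

>>> arm_command:
  delta_pos:
    - [-0.1,-0.02,-0.42]
    - [0.11,-0.03,-0.5]
    - [0.11,-0.09,-0.5]
    - [0.11,-0.14,-0.5]
    - [0.11,-0.19,-0.48]
    - [0.11,-0.2,-0.4]
    - [0,0,0]
    - [0,0,0]
  rotation:
    - [0.92,0,0]
    - [0.96,0,0]
    - [0.96,0,0]
    - [0.96,0,0]
    - [0.96,0,0]
    - [0.96,0,0]
    - [0,0,0]
    - [0,0,0]
  gripper: -0.3

```text
clock: 27.4
position: [0.3837, 0.2579, 0.1063]
tool_rot: [-0.899, 1.56, -2.507]
force: [0.3, -0.6, 0.3]
grip_width: 0.0556
```

```bash
python3 - <<'E'
from h import *
plan([((.376,.2713,.105),-94.45)],step=.016)
E
```

```text
from [0.3837 0.2579 0.1063] zhead -92.14 j [-0.29  0.55 -0.56  2.1   0.49  0.63 -1.23] F [ 0.3 -0.6  0.3] w 0.0556 t 27.4
D [[0.04,-0.27,-0.44]]
R [[0.38,0.06,0.08]]
```

>>> arm_command:
  delta_pos:
    - [0.04,-0.15,-0.22]
    - [0,-0.12,-0.2]
    - [0,0,0]
  rotation:
    - [0.2,0.03,0.04]
    - [0.18,0.03,0.04]
    - [0,0,0]

```text
clock: 27.7
position: [0.377, 0.269, 0.1047]
tool_rot: [-0.019, 1.569, -1.664]
force: [0.1, -0.5, 0.2]
grip_width: 0.0557
```

```bash
python3 - <<'E'
from h import *
plan([((.376,.2705,.048),-94.45)],step=.015)
E
```

```text
from [0.377  0.269  0.1047] zhead -94.23 j [-0.33  0.55 -0.55  2.11  0.49  0.61 -1.29] F [ 0.1 -0.5  0.2] w 0.0557 t 27.7
D [[0.47,-0.01,-0.01],[0.47,-0.01,-0.01],[0.47,-0.01,-0.01],[0.47,-0.01,-0.01]]
R [[0.01,0,0],[0.01,0,0],[0.01,0,0],[0.01,0,0]]
```

>>> arm_command:
  delta_pos:
    - [0.47,-0.01,-0.01]
    - [0.47,-0.01,-0.01]
    - [0.47,-0.01,-0.01]
    - [0.32,-0.01,-0.01]
    - [0,0,0]
    - [0,0,0]
  rotation:
    - [0.01,0,0]
    - [0.01,0,0]
    - [0.01,0,0]
    - [0.01,0,0]
    - [0,0,0]
    - [0,0,0]

```text
clock: 28.3
position: [0.3787, 0.2662, 0.0513]
tool_rot: [0.117, 1.568, -1.526]
force: [0.3, 0.4, 0.1]
grip_width: 0.0553
```

>>> arm_command:
  delta_pos:
    - [0,0,0]
    - [0,0,0]
    - [0,0,0]
    - [0,0,0]
    - [0,0,0]
  rotation:
    - [0,0,0]
    - [0,0,0]
    - [0,0,0]
    - [0,0,0]
    - [0,0,0]
  gripper: 1
  grip_force: 40

```text
clock: 28.8
position: [0.375, 0.2662, 0.0522]
tool_rot: [-0.906, 1.565, -2.546]
force: [0.6, 3.6, -16.2]
grip_width: 0.0316
```

>>> arm_command:
  delta_pos:
    - [0,0,-0.1]
    - [0,0,-0.1]
    - [0,0,-0.1]
    - [0,0,-0.1]
  rotation:
    - [0,0,0]
    - [0,0,0]
    - [0,0,0]
    - [0,0,0]

```text
clock: 29.2
position: [0.3757, 0.2753, 0.0521]
tool_rot: [-0.523, 1.559, -2.166]
force: [0.2, -13.2, -3.7]
grip_width: 0.031
```

>>> arm_command:
  delta_pos:
    - [0,0,-0.08]
    - [0,0,0]
  rotation:
    - [0,0,0]
    - [0,0,0]

```text
clock: 29.4
position: [0.3757, 0.2745, 0.0521]
tool_rot: [-0.349, 1.553, -1.994]
force: [-0.6, -5.3, -3.5]
grip_width: 0.0315
```

>>> arm_command:
  delta_pos:
    - [0,0,0]
    - [0,0,0]
    - [0,0,0]
    - [-0.5,0,0]
    - [-0.7,0,0.2]
    - [-0.6,0,0.5]
    - [0,0,0.45]
    - [0,0,0.4]
    - [0,0,0]
  rotation:
    - [0,0,0]
    - [0,0,0]
    - [0,0,0]
    - [0,0,0]
    - [0,0,0]
    - [0,0,0]
    - [0,0,0]
    - [0,0,0]
    - [0,0,0]
  gripper: -0.3

```text
clock: 30.3
position: [0.3735, 0.2311, 0.1098]
tool_rot: [-0.234, 1.559, -1.875]
force: [0.1, -0.3, 0.6]
grip_width: 0.0555
```

```bash
python3 - <<'E'
from h import *
plan([((.3725,.2267,.063),-94.45)],step=.014)
w=cam('wrist'); im=optics.grab_frame('wrist')
import pickle; pickle.dump(w,open('w7.pkl','wb')); cv2.imwrite('pics/w7raw.png',im[:,:,::-1]); crop(im,0,0,640,480,1.25,'pics/w7.png')
E
```

```text
from [0.3735 0.2311 0.1098] zhead -94.02 j [-0.26  0.51 -0.56  2.16  0.48  0.6  -1.24] F [ 0.1 -0.3  0.6] w 0.0555 t 30.3
D [[0.39,0,0.03],[0.39,-0.01,0.03],[0.39,-0.01,0.03],[0.39,-0.01,0.04]]
R [[0.02,0.03,0.01],[0.02,0.03,0.01],[0.02,0.03,0.01],[0.02,0.03,0.01]]
```

View pics/w7.png

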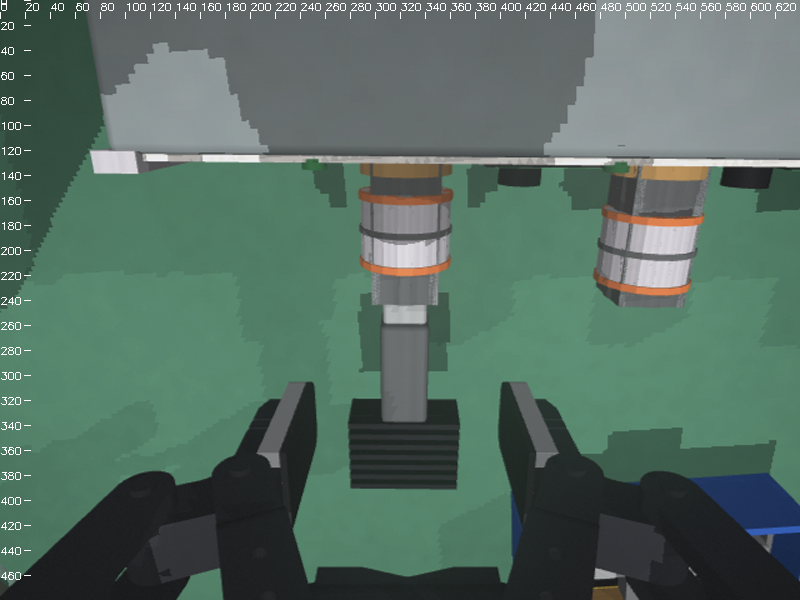

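>>> arm_command:
  delta_pos:
    - [0.39,0,0.03]
    - [0.39,-0.01,0.03]
    - [0.39,-0.01,0.03]
    - [0.26,-0.01,0.04]
    - [0,0,0]
    - [0,0,0]
  rotation:
    - [0.02,0.03,0.01]
    - [0.02,0.03,0.01]
    - [0.02,0.03,0.01]
    - [0.02,0.03,0.01]
    - [0,0,0]
    - [0,0,0]

```text
clock: 30.95
position: [0.3717, 0.2308, 0.0633]
tool_rot: [-2.942, 1.567, 1.694]
force: [0.5, 0.4, -0.3]
grip_width: 0.0555
```

```bash
python3 - <<'E'
from h import *
plan([((.3725,.2267,.063),-94.45)],step=.014)
import pickle
w=pickle.load(open('w7.pkl','rb')); A=lambda x,y,z:unp(w,(x+.5)/1.25-.5,(y+.5)/1.25-.5,z)[:2]
print(A(404,325,.064),A(382,400,.064),A(427,400,.064),A(404,400,.064))
E
```

```text
from [0.3717 0.2308 0.0633] zhead -94.36 j [-0.32  0.59 -0.48  2.19  0.58  0.48 -1.33] F [ 0.5  0.4 -0.3] w 0.0555 t 30.95
D [[0.01,0.04,0.13]]
R [[0.01,-0.04,0.01]]
[0.3733887 0.2436777] [0.36283381 0.21358702] [0.3798481 0.212413 ] [0.37115318 0.21301296]
```

>>> arm_command:
  delta_pos:
    - [0.01,0.03,0.13]
    - [0,0,0]
  rotation:
    - [0.01,-0.04,0.01]
    - [0,0,0]

```text
clock: 31.15
position: [0.3726, 0.227, 0.0634]
tool_rot: [1.182, 1.57, -0.466]
force: [0.0, 0.2, 1.0]
grip_width: 0.0555
```

>>> arm_command:
  delta_pos:
    - [0,0,0]
    - [0,0,0]
    - [0,0,0]
    - [0,0,0]
    - [0,0,0]
    - [0,0,0]
    - [0,0,0]
  rotation:
    - [0,0,0]
    - [0,0,0]
    - [0,0,0]
    - [0,0,0]
    - [0,0,0]
    - [0,0,0]
    - [0,0,0]
  gripper: 1
  grip_force: 60

```text
clock: 31.85
position: [0.3727, 0.2271, 0.0643]
tool_rot: [1.655, 1.569, 0.008]
force: [-1.4, -0.4, 1.9]
grip_width: 0.0158
```

>>> arm_command:
  delta_pos:
    - [0,0,0.3]
    - [0,0,0.32]
    - [0,0,0.32]
    - [0,0,0.32]
    - [0,0,0.2]
    - [0,0,0]
  rotation:
    - [0,0,0]
    - [0,0,0]
    - [0,0,0]
    - [0,0,0]
    - [0,0,0]
    - [0,0,0]

```text
clock: 32.45
position: [0.369, 0.1782, 0.064]
tool_rot: [1.081, 1.569, -0.569]
force: [-0.3, 0.6, -1.6]
grip_width: 0.0164
```

```bash
python3 - <<'E'
from h import *
plan([((.41,.14,.12),-94.45),((.491,-.0585,.12),-179)],step=.024)
E
```

```text
from [0.369  0.1782 0.064 ] zhead -94.5 j [-0.23  0.56 -0.46  2.26  0.61  0.44 -1.27] F [-0.3  0.6 -1.6] w 0.0164 t 32.45
D [[-0.47,0.37,0.29],[-0.47,0.37,0.29],[-0.47,0.37,0.29],[-0.47,0.37,0.29],[0,0.21,0.43],[0,0.25,0.4],[0,0.29,0.38],[0,0.33,0.35],[0,0.36,0.31],[0,0.39,0.27]]
R [[0,0,0],[0,0,0],[0,0,0],[0,0,0],[0.94,0,0],[0.94,0,0],[0.94,0,0],[0.94,0,0],[0.94,0,0],[0.94,0,0]]
D [[0,0.41,0.23],[0,0.44,0.19],[0,0.45,0.15],[0,0.46,0.1],[0,0.47,0.06],[0,0.48,0.01],[0,0.48,-0.04],[0,0.47,-0.08],[0,0.46,-0.13]]
R [[0.94,0,0],[0.94,0,0],[0.94,0,0],[0.94,0,0],[0.94,0,0],[0.94,0,0],[0.94,0,0],[0.94,0,0],[0.94,0,0]]
```

>>> arm_command:
  delta_pos:
    - [-0.47,0.37,0.29]
    - [-0.47,0.37,0.29]
    - [-0.47,0.37,0.29]
    - [-0.47,0.37,0.29]
    - [0,0.21,0.43]
    - [0,0.25,0.4]
    - [0,0.29,0.38]
    - [0,0.33,0.35]
    - [0,0.36,0.31]
    - [0,0.39,0.27]
  rotation:
    - [0,0,0]
    - [0,0,0]
    - [0,0,0]
    - [0,0,0]
    - [0.94,0,0]
    - [0.94,0,0]
    - [0.94,0,0]
    - [0.94,0,0]
    - [0.94,0,0]
    - [0.94,0,0]

```text
clock: 33.45
position: [0.4452, 0.0585, 0.1235]
tool_rot: [2.924, 1.567, 0.667]
force: [0.6, 0.2, -1.6]
grip_width: 0.0164
```

>>> arm_command:
  delta_pos:
    - [0,0.41,0.23]
    - [0,0.44,0.19]
    - [0,0.45,0.15]
    - [0,0.46,0.1]
    - [0,0.47,0.06]
    - [0,0.48,0.01]
    - [0,0.48,-0.04]
    - [0,0.35,-0.08]
    - [0,0,0]
    - [0,0,0]
  rotation:
    - [0.94,0,0]
    - [0.94,0,0]
    - [0.94,0,0]
    - [0.94,0,0]
    - [0.94,0,0]
    - [0.94,0,0]
    - [0.94,0,0]
    - [0.9,0,0]
    - [0,0,0]
    - [0,0,0]

```text
clock: 34.45
position: [0.4871, -0.0489, 0.1235]
tool_rot: [-2.597, 1.566, 0.613]
force: [0.4, 0.4, -1.6]
grip_width: 0.0167
```

```bash
python3 - <<'E'
from h import *
plan([((.4917,-.0585,.075),-179)],step=.014)
E
```

```text
from [ 0.4871 -0.0489  0.1235] zhead -176.08 j [ 0.14  0.5  -0.21  2.05  0.17  0.61 -1.68] F [ 0.4  0.4 -1.6] w 0.0167 t 34.45
D [[0.4,0.08,-0.03],[0.4,0.08,-0.03],[0.4,0.08,-0.03],[0.4,0.08,-0.04]]
R [[0.12,-0.01,0.01],[0.12,-0.01,0.01],[0.12,-0.01,0.01],[0.12,-0.01,0.01]]
```

>>> arm_command:
  delta_pos:
    - [0.4,0.08,-0.03]
    - [0.4,0.08,-0.03]
    - [0.4,0.08,-0.03]
    - [0.28,0.08,-0.04]
    - [0,0,0]
    - [0,0,0]
  rotation:
    - [0.12,-0.01,0.01]
    - [0.12,-0.01,0.01]
    - [0.12,-0.01,0.01]
    - [0.12,-0.01,0.01]
    - [0,0,0]
    - [0,0,0]

```text
clock: 35.05
position: [0.4908, -0.0569, 0.0738]
tool_rot: [0.276, 1.568, -2.844]
force: [-0.3, -0.1, -1.4]
grip_width: 0.0165
```

```bash
python3 - <<'E'
from h import *
plan([((.4917,-.0585,.03),-179)],step=.014)
w=cam('wrist'); im=optics.grab_frame('wrist')
import pickle; pickle.dump(w,open('w8.pkl','wb')); cv2.imwrite('pics/w8raw.png',im[:,:,::-1]); crop(im,0,0,640,480,1.25,'pics/w8.png')
E
```

```text
from [ 0.4908 -0.0569  0.0738] zhead -178.74 j [ 0.12  0.59 -0.16  2.06  0.19  0.51 -1.73] F [-0.3 -0.1 -1.4] w 0.0165 t 35.05
D [[0.37,0.01,-0.01],[0.37,0.01,-0.01],[0.37,0.01,-0.01],[0.37,0.01,-0.01]]
R [[0.01,0.01,0],[0.01,0.01,0],[0.01,0.01,0],[0.01,0.01,0]]
```

View pics/w8.png

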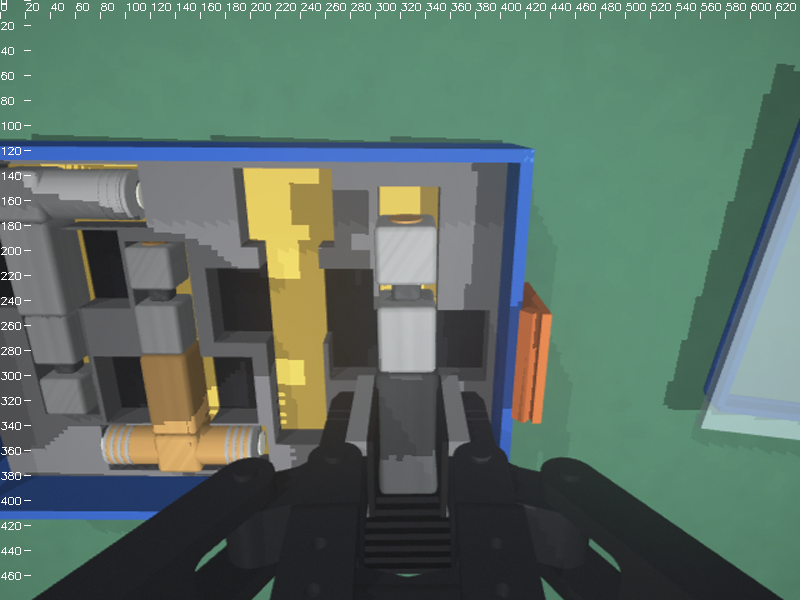

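```bash
python3 - <<'E'
from h import *
import pickle
np.set_printoptions(precision=4,suppress=True)
w=pickle.load(open('w8.pkl','rb')); A=lambda x,y,z:unp(w,(x+.5)/1.25-.5,(y+.5)/1.25-.5,z)[:2]
print('slot',A(377,200,.017),A(438,200,.017),'end',A(408,186,.017),'nose',A(407,219,.0725),A(377,228,.0725),A(436,228,.0725),'stem',A(408,373,.0735))
E
```

```text
slot [ 0.5465 -0.0447] [ 0.5469 -0.0662] end [ 0.5516 -0.0555] nose [ 0.5503 -0.0552] [ 0.5479 -0.0477] [ 0.5482 -0.0625] stem [ 0.508  -0.0563]
```

>>> arm_command:
  delta_pos:
    - [0.36,0.01,0]
    - [0.36,0,0]
    - [0.36,0,0]
    - [0.2,0,0]
    - [0.1,0,0]
    - [0.05,0,0]
    - [0,0,0]
  rotation:
    - [0.01,0.01,0]
    - [0.01,0,0]
    - [0.01,0,0]
    - [0,0,0]
    - [0,0,0]
    - [0,0,0]
    - [0,0,0]

```text
clock: 35.8
position: [0.491, -0.0571, 0.0275]
tool_rot: [0.922, 1.57, -2.201]
force: [-0.0, -0.0, -1.8]
grip_width: 0.0163
```

>>> arm_command:
  delta_pos:
    - [0.08,0,0]
    - [0.05,0,0]
  rotation:
    - [0,0,0]
    - [0,0,0]

```text
clock: 36.0
position: [0.4918, -0.0572, 0.0246]
tool_rot: [2.485, 1.569, -0.638]
force: [-10.5, 2.6, 49.2]
grip_width: 0.0162
```

>>> arm_command:
  delta_pos:
    - [-0.02,0,0]
    - [0,0,0]
  rotation:
    - [0,0,0]
    - [0,0,0]

```text
clock: 36.2
position: [0.4918, -0.0572, 0.0259]
tool_rot: [2.569, 1.569, -0.554]
force: [-0.8, 0.7, -0.7]
grip_width: 0.0156
```

>>> arm_command:
  delta_pos:
    - [0,0,0]
    - [0,0,0]
    - [0,0,0]
    - [0,0,0]
  rotation:
    - [0,0,0]
    - [0,0,0]
    - [0,0,0]
    - [0,0,0]
  gripper: 0.35

```text
clock: 36.6
position: [0.4923, -0.0573, 0.0261]
tool_rot: [2.773, 1.568, -0.35]
force: [-0.1, -0.5, 0.5]
grip_width: 0.027
```

>>> arm_command:
  delta_pos:
    - [-0.4,0,0]
    - [-0.6,0,0]
    - [-0.8,0,0]
    - [-0.8,0,0]
    - [-0.8,0,-0.2]
    - [-0.6,0,-0.5]
    - [-0.3,0,-0.5]
    - [0,0,0]
  rotation:
    - [0,0,0]
    - [0,0,0]
    - [0,0,0]
    - [0,0,0]
    - [0,0,0]
    - [0,0,0]
    - [0,0,0]
    - [0,0,0]

```text
clock: 37.4
position: [0.5281, -0.0564, 0.166]
tool_rot: [2.84, 1.567, -0.282]
force: [-0.2, -0.6, -0.8]
grip_width: 0.0276
```

```bash
python3 - <<'E'
from h import *
plan([((.512,-.24,.2),-96),((.512,-.29,.15),-96)],step=.022)
import pickle
t=optics.grab_frame('top'); cv2.imwrite('pics/top2.png',t[:,:,::-1])
w=cam('wrist'); im=optics.grab_frame('wrist'); pickle.dump(w,open('w9.pkl','wb')); cv2.imwrite('pics/w9raw.png',im[:,:,::-1])
crop(im,0,0,640,480,1,'pics/t.png'); a=cv2.imread('pics/t.png')
crop(im,0,0,640,480,1.25,'pics/w9.png')
b=cv2.imread('pics/top2.png'); a=cv2.imread('pics/top0.png')
d=cv2.absdiff(a,b).max(2); print('lid region diff',d[195:300,355:490].mean(), (d[195:300,355:490]>30).sum())
E
```

```text
from [ 0.5281 -0.0564  0.166 ] zhead -178.91 j [ 0.15  0.48 -0.2   1.92  0.14  0.75 -1.69] F [-0.2 -0.6 -0.8] w 0.0276 t 37.4
D [[-0.08,0.44,0.05],[-0.08,0.43,0.09],[-0.08,0.42,0.13],[-0.08,0.4,0.18],[-0.08,0.38,0.22],[-0.08,0.36,0.26],[-0.08,0.33,0.29],[-0.08,0.3,0.32],[-0.08,0.26,0.35],[-0.08,0.22,0.38]]
R [[-0.99,0,0],[-0.99,0,0],[-0.99,0,0],[-0.99,0,0],[-0.99,0,0],[-0.99,0,0],[-0.99,0,0],[-0.99,0,0],[-0.99,0,0],[-0.99,0,0]]
D [[-0.08,0.18,0.4],[-0.08,0.14,0.42],[-0.08,0.1,0.43],[-0.08,0.05,0.44],[0.42,0.04,0.41],[0.42,0.04,0.41],[0.42,0.04,0.41],[0.42,0.04,0.41]]
R [[-0.99,0,0],[-0.99,0,0],[-0.99,0,0],[-0.99,0,0],[0,0,0],[0,0,0],[0,0,0],[0,0,0]]
lid region diff 8.191675485008819 0
```

View pics/w9.png

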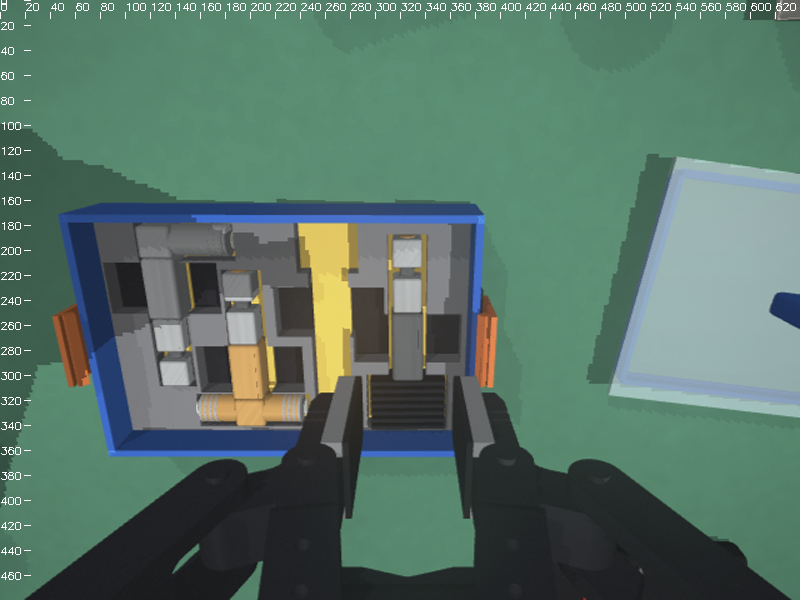

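>>> arm_command:
  delta_pos:
    - [-0.08,0.44,0.05]
    - [-0.08,0.43,0.09]
    - [-0.08,0.42,0.13]
    - [-0.08,0.4,0.18]
    - [-0.08,0.38,0.22]
    - [-0.08,0.36,0.26]
    - [-0.08,0.33,0.29]
    - [-0.08,0.3,0.32]
    - [-0.08,0.26,0.35]
    - [-0.08,0.22,0.38]
  rotation:
    - [-0.99,0,0]
    - [-0.99,0,0]
    - [-0.99,0,0]
    - [-0.99,0,0]
    - [-0.99,0,0]
    - [-0.99,0,0]
    - [-0.99,0,0]
    - [-0.99,0,0]
    - [-0.99,0,0]
    - [-0.99,0,0]
  gripper: 0

```text
clock: 38.5
position: [0.5042, -0.1892, 0.182]
tool_rot: [-1.169, 1.553, 3.074]
force: [-0.1, -0.4, 0.7]
grip_width: 0.0426
```

>>> arm_command:
  delta_pos:
    - [-0.08,0.18,0.4]
    - [-0.08,0.14,0.42]
    - [-0.08,0.1,0.43]
    - [-0.08,0.05,0.44]
    - [0.42,0.04,0.41]
    - [0.42,0.04,0.41]
    - [0.3,0.04,0.41]
    - [0,0,0]
    - [0,0,0]
  rotation:
    - [-0.99,0,0]
    - [-0.99,0,0]
    - [-0.99,0,0]
    - [-0.99,0,0]
    - [0,0,0]
    - [0,0,0]
    - [0,0,0]
    - [0,0,0]
    - [0,0,0]

```text
clock: 39.4
position: [0.4953, -0.2823, 0.1485]
tool_rot: [-1.716, 1.54, 2.956]
force: [0.1, 0.5, -0.4]
grip_width: 0.0425
```

```bash
python3 - <<'E'
from h import *
plan([((.513,-.293,.09),-96)],step=.015)
import pickle
t=optics.grab_frame('top'); cv2.imwrite('pics/top3.png',t[:,:,::-1])
w=cam('wrist'); im=optics.grab_frame('wrist'); pickle.dump(w,open('w10.pkl','wb')); cv2.imwrite('pics/w10raw.png',im[:,:,::-1])
crop(im,0,0,640,480,1.25,'pics/w10.png')
E
```

```text
from [ 0.4953 -0.2823  0.1485] zhead -92.28 j [ 0.78  0.62 -0.53  1.79  0.4   0.88  0.03] F [ 0.1  0.5 -0.4] w 0.0425 t 39.4
D [[0.39,0.13,0.07],[0.39,0.13,0.07],[0.39,0.13,0.06],[0.39,0.13,0.06],[0.39,0.13,0.06]]
R [[0.12,-0.01,0.06],[0.12,-0.01,0.06],[0.12,-0.01,0.06],[0.12,-0.01,0.06],[0.12,-0.01,0.06]]
```

View pics/w10.png

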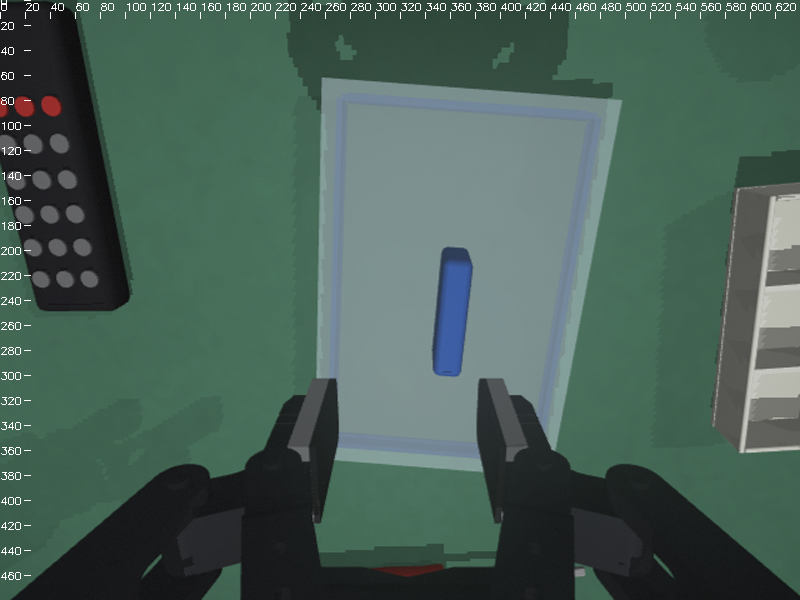

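```bash
python3 - <<'E'
from h import *
import pickle
np.set_printoptions(precision=4,suppress=True)
w=pickle.load(open('w10.pkl','rb')); A=lambda x,y,z:unp(w,(x+.5)/1.25-.5,(y+.5)/1.25-.5,z)[:2]
q=[A(*p,.046) for p in((441,262),(472,262),(462,374),(434,374))]; print('grip',q,np.mean(q,0))
a=np.mean(q[:2],0)-np.mean(q[2:],0); print('len',np.hypot(*a),'yaw',np.degrees(np.arctan2(-a[0],a[1])))
c1,c2,c3=A(322,78,.016),A(621,100,.016),A(317,459,.016); print('lid corners',c1,c2,c3,np.hypot(*(c1-c2)),np.hypot(*(c1-c3)),'ctr from diag',(c2+c3)/2, 'yaw x',np.degrees(np.arctan2(*(c2-c1)[::-1])))
print('finger tips gap; right edge',A(552,452,.016))
plan([((np.mean(q,0)[0],np.mean(q,0)[1],.09),-96)],step=.015)
E
```

```text
grip [array([ 0.5086, -0.2613]), array([ 0.5227, -0.2617]), array([ 0.5178, -0.3184]), array([ 0.5041, -0.318 ])] [ 0.5133 -0.2899]
len 0.05690135845996082 yaw -4.776275242304052
lid corners [ 0.4558 -0.179 ] [ 0.5943 -0.1943] [ 0.4335 -0.3878] 0.13932575148200563 0.2099733022806651 ctr from diag [ 0.5139 -0.291 ] yaw x -6.308520980160398
finger tips gap; right edge [ 0.5716 -0.3854]
from [ 0.4954 -0.2823  0.149 ] zhead -92.24 j [ 0.78  0.62 -0.53  1.79  0.4   0.88  0.03] F [ 0.5  0.2 -0.8] w 0.0428 t 39.5
D [[0.39,0.13,0.05],[0.39,0.13,0.05],[0.39,0.13,0.04],[0.39,0.13,0.04],[0.39,0.13,0.04]]
R [[0.13,-0.01,0.06],[0.13,-0.01,0.06],[0.13,-0.01,0.06],[0.13,-0.01,0.06],[0.13,-0.01,0.06]]
```

>>> arm_command:
  delta_pos:
    - [0.39,0.13,0.05]
    - [0.39,0.13,0.05]
    - [0.39,0.13,0.04]
    - [0.39,0.13,0.04]
    - [0.26,0.13,0.04]
    - [0,0,0]
    - [0,0,0]
  rotation:
    - [0.13,-0.01,0.06]
    - [0.13,-0.01,0.06]
    - [0.13,-0.01,0.06]
    - [0.13,-0.01,0.06]
    - [0.13,-0.01,0.06]
    - [0,0,0]
    - [0,0,0]

```text
clock: 40.2
position: [0.5159, -0.289, 0.0891]
tool_rot: [1.092, 1.566, -0.591]
force: [-0.6, -0.4, 0.3]
grip_width: 0.0424
```

```bash
python3 - <<'E'
from h import *
import pickle
np.set_printoptions(precision=4,suppress=True)
plan([((.5137,-.2908,.036),-96.1)],step=.012)
for f,c in(('w4',((178,95),(795,95),(717,446),(222,446))),('w9',((62,214),(484,217),None,(110,456)))):
    w=pickle.load(open(f+'.pkl','rb')); A=lambda x,y,z:unp(w,(x+.5)/1.25-.5,(y+.5)/1.25-.5,z)[:2]
    q=[A(*p,.038) if p else None for p in c]; print(f,q,'ctr',(q[1]+q[3])/2,np.hypot(*(q[0]-q[1])),np.hypot(*(q[0]-q[3])))
    print('catch', A(187,290,.048) if f=='w4' else '')
E
python3 - <<'E'
import sys; sys.path.insert(0,'.')
from h import *
im=cv2.imread('pics/w4raw.png')[:,:,::-1]; hsv=cv2.cvtColor(im,cv2.COLOR_RGB2HSV)
m=((hsv[...,0]>105)&(hsv[...,0]<120)&(hsv[...,1]>150)&(hsv[...,2]>150)).astype(np.uint8)
ys,xs=np.nonzero(m); 
for r in (75,77,80,82,84): print(r,xs[ys==r].min() if (ys==r).any() else None,xs[ys==r].max() if (ys==r).any() else None)
for col in (250,330,400,500): y=ys[xs==col]; print(col,y.min(),y.max(), [v for v in y])
E
```

```text
from [ 0.5159 -0.289   0.0891] zhead -96.4 j [ 0.73  0.71 -0.47  1.79  0.45  0.74 -0.09] F [-0.6 -0.4  0.3] w 0.0424 t 40.2
D [[0.35,-0.01,0.01],[0.35,-0.01,0.01],[0.35,-0.01,0.01],[0.35,-0.01,0.01],[0.35,-0.01,0.01]]
R [[-0.01,0,-0.01],[-0.01,0,-0.01],[-0.01,0,-0.01],[-0.01,0,-0.01],[-0.01,0,-0.01]]
w4 [array([0.5618, 0.1156]), array([ 0.5654, -0.0934]), array([ 0.4267, -0.0954]), array([0.4231, 0.1139])] ctr [0.4942 0.0103] 0.20905221799056364 0.13869191016947285
catch [0.4956 0.1163]
w9 [array([0.5628, 0.1141]), array([ 0.5651, -0.0934]), None, array([0.4227, 0.1135])] ctr [0.4939 0.0101] 0.20750215949495246 0.1400771550104498
catch 
75 141 636
77 141 635
80 141 634
82 142 634
84 142 634
250 75 83 [np.int64(75), np.int64(76), np.int64(77), np.int64(78), np.int64(79), np.int64(80), np.int64(81), np.int64(82), np.int64(83)]
330 75 357 [np.int64(75), np.int64(76), np.int64(77), np.int64(78), np.int64(79), np.int64(80), np.int64(81), np.int64(82), np.int64(83), np.int64(351), np.int64(352), np.int64(353), np.int64(354), np.int64(355), np.int64(356), np.int64(357)]
400 75 83 [np.int64(75), np.int64(76), np.int64(77), np.int64(78), np.int64(79), np.int64(80), np.int64(81), np.int64(82), np.int64(83)]
500 75 357 [np.int64(75), np.int64(76), np.int64(77), np.int64(78), np.int64(79), np.int64(80), np.int64(81), np.int64(82), np.int64(83), np.int64(352), np.int64(353), np.int64(354), np.int64(355), np.int64(356), np.int64(357)]
```

>>> arm_command:
  delta_pos:
    - [0.35,-0.02,0.02]
    - [0.35,-0.02,0.01]
    - [0.35,-0.01,0.01]
    - [0.35,-0.01,0.01]
    - [0.2,-0.01,0.01]
    - [0,0,0]
    - [0,0,0]
  rotation:
    - [-0.01,0,-0.01]
    - [-0.01,0,-0.01]
    - [-0.01,0,-0.01]
    - [-0.01,0,-0.01]
    - [-0.01,0,-0.01]
    - [0,0,0]
    - [0,0,0]

```text
clock: 40.9
position: [0.5133, -0.2909, 0.0369]
tool_rot: [-0.458, 1.568, -2.134]
force: [0.4, -0.1, 0.1]
grip_width: 0.0428
```

```bash
python3 - <<'E'
from h import *
plan([((.5137,-.2908,.036),-96.1)],step=.012)
E
```

```text
from [ 0.5133 -0.2909  0.0369] zhead -96.06 j [ 0.71  0.78 -0.42  1.81  0.5   0.66 -0.12] F [ 0.4 -0.1  0.1] w 0.0428 t 40.9
D [[0.03,0.01,-0.01]]
R [[0.01,0.02,0.01]]
```

>>> arm_command:
  delta_pos:
    - [0,0,0]
    - [0,0,0]
    - [0,0,0]
    - [0,0,0]
    - [0,0,0]
    - [0,0,0]
  rotation:
    - [0,0,0]
    - [0,0,0]
    - [0,0,0]
    - [0,0,0]
    - [0,0,0]
    - [0,0,0]
  gripper: 1
  grip_force: 70

```text
clock: 41.5
position: [0.5137, -0.2912, 0.038]
tool_rot: [0.026, 1.568, -1.651]
force: [0.1, -0.7, -2.5]
grip_width: 0.0126
```

>>> arm_command:
  delta_pos:
    - [-0.3,0,0]
    - [-0.5,0,0]
    - [-0.6,0,0]
    - [-0.6,0,0]
    - [-0.4,0,0]
    - [0,0,0]
  rotation:
    - [0,0,0]
    - [0,0,0]
    - [0,0,0]
    - [0,0,0]
    - [0,0,0]
    - [0,0,0]

```text
clock: 42.1
position: [0.514, -0.2909, 0.1173]
tool_rot: [0.353, 1.567, -1.324]
force: [0.3, -0.3, -2.8]
grip_width: 0.0124
```

```bash
python3 - <<'E'
from h import *
plan([((.4942,.0102,.13),-89)],step=.024)
import pickle
w=cam('wrist'); im=optics.grab_frame('wrist'); pickle.dump(w,open('w11.pkl','wb')); cv2.imwrite('pics/w11raw.png',im[:,:,::-1])
t=optics.grab_frame('top'); cv2.imwrite('pics/top4.png',t[:,:,::-1])
# grip block centre along its length vs tool: blue mask in wrist view
hsv=cv2.cvtColor(im,cv2.COLOR_RGB2HSV); m=((hsv[...,0]>105)&(hsv[...,0]<120)&(hsv[...,1]>120)&(hsv[...,2]>90)).astype(np.uint8)
n,l,st,ce=cv2.connectedComponentsWithStats(m); print([(s.tolist()) for s in st[1:] if s[4]>60])
E
```

```text
from [ 0.514  -0.2909  0.1173] zhead -96.05 j [ 0.75  0.67 -0.49  1.78  0.42  0.8  -0.06] F [ 0.3 -0.3 -2.8] w 0.0124 t 42.1
D [[-0.04,-0.13,-0.76],[-0.04,-0.12,-0.76],[-0.04,-0.12,-0.76],[-0.03,-0.11,-0.77],[-0.03,-0.1,-0.77],[-0.03,-0.1,-0.77],[-0.03,-0.09,-0.77],[-0.03,-0.08,-0.77],[-0.03,-0.07,-0.77],[-0.03,-0.07,-0.77]]
R [[-0.09,0,0],[-0.09,0,0],[-0.09,0,0],[-0.09,0,0],[-0.09,0,0],[-0.09,0,0],[-0.09,0,0],[-0.09,0,0],[-0.09,0,0],[-0.09,0,0]]
D [[-0.03,-0.06,-0.77],[-0.03,-0.05,-0.77],[-0.03,-0.04,-0.77]]
R [[-0.09,0,0],[-0.09,0,0],[-0.09,0,0]]
[[306, 273, 39, 150, 5289]]
```

```bash
python3 - <<'E'
from h import *
import pickle
np.set_printoptions(precision=4,suppress=True)
w=pickle.load(open('w11.pkl','rb')); im=cv2.imread('pics/w11raw.png')
p=np.array([.514,-.2909,.1173]); a=np.radians(-6.05); ex=np.array([np.cos(a),np.sin(a),0]); ey=np.array([-np.sin(a),np.cos(a),0])
for dz in(-.022,-.026):
  for sx,sy in((-1,1),(1,1),(-1,-1),(1,-1)): print(dz,sx,sy,prj(w,p+ex*.07*sx+ey*.105*sy+[0,0,dz]))
print('grip far lower/upper',prj(w,p+ey*.03+[0,0,-.022]),prj(w,p+ey*.03+[0,0,.008]))
hs=cv2.cvtColor(im,cv2.COLOR_BGR2HSV)
for u in (250,300,340,400): print('col',u,hs[:120:4,u,1].tolist())
v=150; print('row',v,hs[v,60:600:6,1].tolist())
E
```

```text
-0.022 -1 1 (np.float64(108.52625924098794), np.float64(24.054842980485972))
-0.022 1 1 (np.float64(540.819800415578), np.float64(23.918199019026247))
-0.022 -1 -1 (np.float64(181.6361115155703), np.float64(502.78976855400936))
-0.022 1 -1 (np.float64(468.7823834495178), np.float64(502.4657017097549))
-0.026 -1 1 (np.float64(114.42745146136545), np.float64(25.927898844434964))
-0.026 1 1 (np.float64(534.9568781575576), np.float64(25.793635489928022))
-0.026 -1 -1 (np.float64(184.25755126121103), np.float64(495.309700791465))
-0.026 1 -1 (np.float64(466.1654729291787), np.float64(494.9951230319124))
grip far lower/upper (np.float64(324.97637239145547), np.float64(241.98355388173485)) (np.float64(324.90663352206747), np.float64(274.2148881098044))
col 250 [85, 88, 82, 86, 81, 88, 38, 36, 36, 36, 38, 38, 66, 66, 54, 44, 36, 36, 38, 38, 38, 38, 38, 38, 39, 37, 39, 37, 39, 39]
col 300 [82, 82, 85, 84, 81, 80, 39, 38, 36, 38, 36, 38, 66, 66, 54, 44, 36, 38, 40, 39, 39, 39, 39, 37, 37, 39, 39, 39, 37, 39]
col 340 [86, 85, 81, 85, 83, 80, 39, 38, 38, 36, 36, 36, 66, 66, 53, 46, 36, 36, 34, 36, 38, 36, 37, 36, 35, 37, 37, 35, 35, 37]
col 400 [85, 82, 81, 81, 84, 81, 39, 39, 39, 39, 37, 38, 65, 67, 57, 51, 38, 36, 38, 38, 38, 36, 38, 38, 36, 38, 38, 37, 37, 39]
row 150 [93, 92, 90, 92, 94, 92, 91, 91, 93, 90, 90, 90, 43, 45, 43, 45, 67, 56, 63, 46, 43, 44, 42, 43, 37, 39, 39, 39, 39, 41, 39, 39, 39, 39, 39, 39, 39, 37, 39, 37, 38, 40, 37, 37, 37, 37, 37, 39, 37, 37, 39, 39, 39, 35, 37, 37, 37, 37, 37, 39, 37, 37, 37, 37, 43, 45, 45, 43, 43, 45, 56, 57, 63, 67, 42, 44, 46, 44, 88, 88, 90, 85, 90, 89, 88, 85, 14, 13, 13, 13]
```

>>> arm_command:
  delta_pos:
    - [-0.04,-0.13,-0.76]
    - [-0.04,-0.12,-0.76]
    - [-0.04,-0.12,-0.76]
    - [-0.03,-0.11,-0.77]
    - [-0.03,-0.1,-0.77]
    - [-0.03,-0.1,-0.77]
    - [-0.03,-0.09,-0.77]
    - [-0.03,-0.08,-0.77]
    - [-0.03,-0.07,-0.77]
    - [-0.03,-0.07,-0.77]
  rotation:
    - [-0.09,0,0]
    - [-0.09,0,0]
    - [-0.09,0,0]
    - [-0.09,0,0]
    - [-0.09,0,0]
    - [-0.09,0,0]
    - [-0.09,0,0]
    - [-0.09,0,0]
    - [-0.09,0,0]
    - [-0.09,0,0]

```text
clock: 43.2
position: [0.4926, -0.0529, 0.117]
tool_rot: [-1.6, 1.558, 3.099]
force: [-0.1, -0.5, -2.8]
grip_width: 0.0124
```

>>> arm_command:
  delta_pos:
    - [-0.03,-0.06,-0.77]
    - [-0.03,-0.05,-0.6]
    - [0,0,0]
    - [0,0,0]
    - [0,0,0]
  rotation:
    - [-0.09,0,0]
    - [-0.09,0,0]
    - [0,0,0]
    - [0,0,0]
    - [0,0,0]

```text
clock: 43.7
position: [0.4875, -0.0073, 0.116]
tool_rot: [-1.694, 1.553, 3.03]
force: [-0.1, 0.2, -2.2]
grip_width: 0.0127
```

```bash
python3 - <<'E'
from h import *
im=cv2.imread('pics/w11raw.png');hs=cv2.cvtColor(im,cv2.COLOR_BGR2HSV)
for u in (200,300,400): print(hs[18:28,u,1])
print(hs[150,122:134,1],hs[150,516:530,1])
plan([((.4942,.0102,.10),-89)],step=.012)
E
```

```text
[82 84 84 84 86 37 37 35 37 37]
[84 79 80 83 83 47 39 38 38 38]
[81 84 81 84 80 54 39 37 39 39]
[90 89 90 90 90 90 77 47 44 43 43 43] [46 44 44 43 43 44 44 63 83 90 88 88 88 88]
from [ 0.4875 -0.0073  0.116 ] zhead -89.34 j [ 0.3   0.56 -0.54  2.03  0.44  0.69 -0.51] F [-0.1  0.2 -2.2] w 0.0127 t 43.7
D [[0.18,0.08,-0.19],[0.18,0.08,-0.19],[0.18,0.08,-0.19]]
R [[-0.02,-0.01,0.06],[-0.02,-0.01,0.06],[-0.02,-0.01,0.06]]
```

>>> arm_command:
  delta_pos:
    - [0.18,0.08,-0.19]
    - [0.18,0.08,-0.19]
    - [0.15,0.08,-0.19]
    - [0,0,0]
    - [0,0,0]
  rotation:
    - [-0.02,-0.01,0.06]
    - [-0.02,-0.01,0.06]
    - [-0.02,-0.01,0.06]
    - [0,0,0]
    - [0,0,0]

```text
clock: 44.2
position: [0.4946, 0.0098, 0.0983]
tool_rot: [0.783, 1.569, -0.772]
force: [0.1, 0.6, -2.1]
grip_width: 0.0128
```

```bash
python3 - <<'E'
from h import *
plan([((.494,.0098,.083),-89)],step=.009)
E
```

```text
from [0.4946 0.0098 0.0983] zhead -89.1 j [ 0.24  0.59 -0.51  2.04  0.48  0.63 -0.57] F [ 0.1  0.6 -2.1] w 0.0128 t 44.2
D [[0.26,-0.01,0],[0.26,-0.01,0]]
R [[-0.01,0.01,-0.01],[-0.01,0.01,-0.01]]
```

>>> arm_command:
  delta_pos:
    - [0.24,-0.01,0]
    - [0.22,-0.01,0]
    - [0.1,0,0]
    - [0,0,0]
  rotation:
    - [-0.01,0.01,-0.01]
    - [-0.01,0,-0.01]
    - [0,0,0]
    - [0,0,0]

```text
clock: 44.6
position: [0.4939, 0.0092, 0.08]
tool_rot: [-1.201, 1.57, -2.754]
force: [0.1, -0.1, -2.2]
grip_width: 0.0126
```

>>> arm_command:
  delta_pos:
    - [0.1,0,0]
    - [0.08,0,0]
  rotation:
    - [0,0,0]
    - [0,0,0]

```text
clock: 44.8
position: [0.4941, 0.0091, 0.0744]
tool_rot: [-1.074, 1.57, -2.628]
force: [0.1, -0.1, -2.5]
grip_width: 0.0124
```

>>> arm_command:
  delta_pos:
    - [0.08,0,-0.01]
    - [0.06,0,0]
  rotation:
    - [0,0,0]
    - [0,0,0]

```text
clock: 45.0
position: [0.4944, 0.0096, 0.0701]
tool_rot: [-0.255, 1.571, -1.809]
force: [-0.6, 1.0, 8.1]
grip_width: 0.0127
```

>>> arm_command:
  delta_pos:
    - [0.08,0,0]
    - [0.08,0,0]
  rotation:
    - [0,0,0]
    - [0,0,0]

```text
clock: 45.2
position: [0.495, 0.0099, 0.0655]
tool_rot: [1.539, 1.569, -0.014]
force: [0.2, -0.5, -4.7]
grip_width: 0.0126
```

>>> arm_command:
  delta_pos:
    - [0.08,0,0]
    - [0.04,0,0]
  rotation:
    - [0,0,0]
    - [0,0,0]

```text
clock: 45.4
position: [0.495, 0.0098, 0.0635]
tool_rot: [0.868, 1.568, -0.685]
force: [-20.1, -1.6, 69.7]
grip_width: 0.0127
```

>>> arm_command:
  delta_pos:
    - [0,0,0]
    - [0,0,0]
  rotation:
    - [0,0,0]
    - [0,0,0]

```text
clock: 45.6
position: [0.4949, 0.0099, 0.0638]
tool_rot: [0.819, 1.568, -0.734]
force: [1.0, 0.6, -5.8]
grip_width: 0.0127
```

>>> arm_command:
  delta_pos:
    - [0,0,0]
    - [0,0,0]
    - [0,0,0]
    - [0,0,0]
  rotation:
    - [0,0,0]
    - [0,0,0]
    - [0,0,0]
    - [0,0,0]
  gripper: 0

```text
clock: 46.0
position: [0.495, 0.0098, 0.0635]
tool_rot: [0.824, 1.568, -0.73]
force: [0.1, 0.3, 0.5]
grip_width: 0.0425
```

>>> arm_command:
  delta_pos:
    - [-0.4,0,0]
    - [-0.7,0,0]
    - [-0.9,0,0]
    - [-0.9,0,0]
    - [-0.9,0,0.5]
    - [-0.5,0,1]
    - [0,0,1]
    - [0,0,1]
    - [0,0,0.8]
    - [0,0,0]
  rotation:
    - [0,0,0]
    - [0,0,0]
    - [0,0,0]
    - [0,0,0]
    - [0,0,0]
    - [0,0,0]
    - [0,0,0]
    - [0,0,0]
    - [0,0,0]
    - [0,0,0]

```text
clock: 47.0
position: [0.4969, -0.122, 0.2063]
tool_rot: [1.155, 1.565, -0.393]
force: [-0.0, 0.5, -0.2]
grip_width: 0.0427
```

```bash
python3 - <<'E'
from h import *
plan([])
import pickle
w=cam('wrist'); im=optics.grab_frame('wrist'); pickle.dump(w,open('w12.pkl','wb')); cv2.imwrite('pics/w12raw.png',im[:,:,::-1])
s=optics.grab_frame('scene'); t=optics.grab_frame('top'); cv2.imwrite('pics/scene4.png',s[:,:,::-1]); cv2.imwrite('pics/top5.png',t[:,:,::-1])
crop(s,265,165,110,100,3.6,'pics/t.png'); a=cv2.imread('pics/t.png'); a=a[:360]
b=cv2.resize(im[:,:,::-1],(400,300)); c=cv2.resize(t[:,:,::-1],(400,300)); o=np.zeros((600,800,3),np.uint8)
o[:300,:400]=b; o[300:,:400]=c; o[:a.shape[0],400:400+min(400,a.shape[1])]=a[:,:400]
tc=cv2.resize(t[205:305,200:345,::-1],None,fx=2.4,fy=2.4,interpolation=cv2.INTER_CUBIC); o[360:600,400:400+tc.shape[1]]=tc[:240]
cv2.imwrite('pics/fin.png',o)
E
```

```text
from [ 0.4969 -0.122   0.2063] zhead -88.72 j [ 0.58  0.44 -0.59  1.92  0.32  0.87 -0.16] F [-0.   0.5 -0.2] w 0.0427 t 47.0
```

View pics/fin.png

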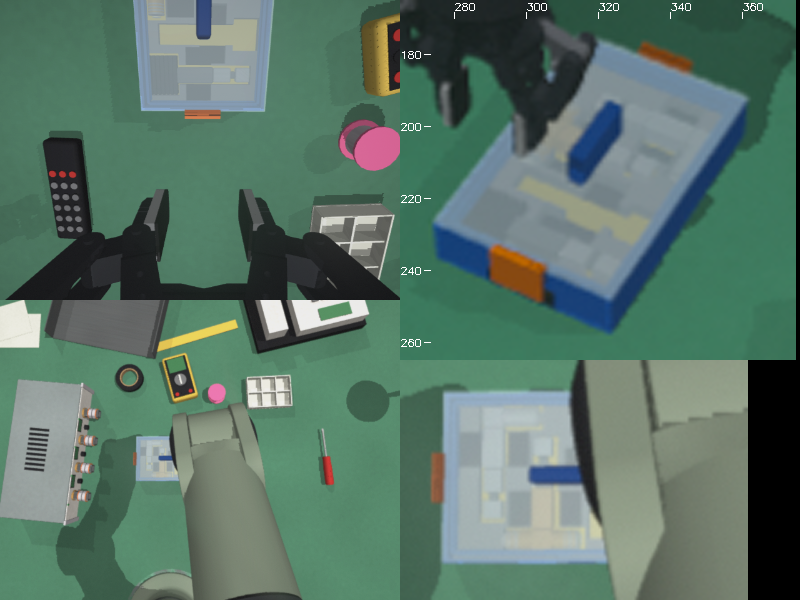

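```bash
python3 -c "
from workcell import bot
print(bot.job_done())"
```

```text
the job is handed in; nothing more can be done
None
```

I unlocked and drew out the three adapters that were there (tee, elbow, load) and laid each one in its own recess. Then I put the lid on the case and pressed it down, and handed the job in at about 47 s of robot time. The straight adapter was absent: one port was empty and its recess is unused.

**Checks:**
- **Adapters:** each was pushed down until it met the recess floor, and looked flat in the wrist views. The contact heights came out 1–1.5 mm above nominal, by about the same amount for all three. I took that as calibration error.
- **Lid:** it met the catches, snapped through and bottomed out at the expected height, about 6 mm below first contact. If only one catch had closed, it should have stayed about 2 mm higher.
- **Final pictures:** the lid is flush all round and all four ports are empty. The other things on the bench look unmoved. The near catch is clearly over the lid's edge. The far one was too small in the picture to confirm on its own, so that side rests on the height reading.

**Forces:** pressing the parts home peaked at about 50–80 N on the wrist, more than needed but under the 120 N limit.

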